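# Turn over the rack plate, load the sample tubes and shut the keeper

## Task

The blue rack plate has dried with its pockets facing down: lever it up on edge against the middle wall of the stand, take it over to the green loading rails and lower it, without dropping it, so that it lies flat, square and centred there with its white pockets facing up. Then lay every sample tube in a pocket of its own, and finally swing the keeper bar over the tubes until it clicks fully shut. Leave the bottle, the wipes and the brush where they are.

Things in the scene. Friction and masses are not known exactly. Their poses are not given: they have to be found in the camera images.
- stand: fixed aluminium rack stand. Origin: centre of its underside on the bench. Middle wall along its x: 12 mm thick (y -6 to 6), 140 long, top at z 130. Two rails each side, 20 wide, at x -65 and 65, tops at z 45, open between: grey drying rails y -6 to -120, green loading rails y 6 to 120. Base sheet 160 x 240 x 6. Hinge post (22 across) at x -130, y 88; detent block 22 x 36 x 68 tall at x 133, y 98
- drying_mid (a point): point midway between the grey drying rails at the height of their tops (stand x 0, y -81, z 45). The plate starts flat on them with its +y edge 2 to 8 mm from the wall and its -y edge overhanging the rails by about 30 mm
- loading_mid (a point): point midway between the green loading rails at the height of their tops (stand x 0, y 88, z 45); the plate's middle should end here, to 20 mm, roughly square to the stand
- plate: rack plate 196 (its x) x 140 (y) x 16 mm, 0.4 kg: blue 9 mm slab with 7 mm white ribs on one face; too wide to grasp, but once tilted its 16 mm edge can be pinched. Origin: centre of the ribbed face; z points to the smooth blue face: up at the start, down when turned over. Four pockets open to -z at x -72, -24, 24, 72, y 0: each 32 (x) x 120 (y), 7 deep (floor at z 7); tubes lie along y
- plate_edge (a point): middle of the plate's edge nearest the wall at the start (plate x 0, y 70, z 0). Both 196 mm edges have an unbroken full-height rim 10 mm wide
- keeper (a joint): angle of the steel keeper bar about its upright hinge (rad): 0 fully shut, along the stand's +x over the tubes; grows counter-clockwise from above, 1.57 along the stand's +y; up to 1.9. Stays where left (0.12 N m friction). Bar 278 mm long, 12 thick, z 83 to 101 (5 above seated tubes). Its last 0.1 rad rides over a sprung ball, about 6 N at the knob
- keeper_hinge (a point): on the keeper's hinge axis, mid-height of the bar (z 92)
- keeper_knob (a point): centre of the red knob (18 mm across, 20 mm tall, z 101 to 121) that stands up on the bar, 200 mm from the hinge
- tube1: a clear sample tube 100 mm long lying on its side, round body 22 mm across and 60 mm long between two square 24 x 24 x 20 mm ends (red cap on its +x end, grey foot on its -x end), 50 g; it does not roll. Origin: centre of its built underside; x along the tube. May be absent
- tube1_mid (a point): centre of tube1, 12 mm above whatever it lies on
- tube2: a clear sample tube 100 mm long lying on its side, round body 22 mm across and 60 mm long between two square 24 x 24 x 20 mm ends (red cap on its +x end, grey foot on its -x end), 50 g; it does not roll. Origin: centre of its built underside; x along the tube. May be absent
- tube2_mid (a point): centre of tube2, 12 mm above whatever it lies on
- tube3: a clear sample tube 100 mm long lying on its side, round body 22 mm across and 60 mm long between two square 24 x 24 x 20 mm ends (red cap on its +x end, grey foot on its -x end), 50 g; it does not roll. Origin: centre of its built underside; x along the tube. May be absent
- tube3_mid (a point): centre of tube3, 12 mm above whatever it lies on
- tube4: a clear sample tube 100 mm long lying on its side, round body 22 mm across and 60 mm long between two square 24 x 24 x 20 mm ends (red cap on its +x end, grey foot on its -x end), 50 g; it does not roll. Origin: centre of its built underside; x along the tube. May be absent
- tube4_mid (a point): centre of tube4, 12 mm above whatever it lies on
- disinfectant: bystander: green bottle with red cap, 76 mm across, 170 mm tall, origin under its centre; leave it alone
- wipes: bystander: white pack of wipes 80 x 140 x 40 mm, origin under its centre; leave it alone
- brush: bystander: blue hand brush about 200 mm long along its x, 41 mm tall; leave it alone
Not all that is in view belongs to the job. What is shaped like the tube1 but turquoise is not meant.

How it is judged (in metres and radians):
On the way, in this order (a step that is already met when the one before it is completed fails the run):
1. the plate is levered up on its wall-side edge, beside the wall on the drying rails (angle between plate's own z axis and vertical between 1.25 and 1.9 rad and z of plate_edge in the frame of stand between 0.035 and 0.065 m and y of plate_edge in the frame of stand between -0.045 and 0 m), for 0.2 s.
2. the plate lies turned over, flat on the loading rails, let go (angle between plate's own z axis and vertical above 3.07 rad and z of plate in the frame of stand between 0.056 and 0.066 m and x of plate in the frame of stand between -0.022 and 0.022 m and y of plate in the frame of stand between 0.068 and 0.112 m and angle between the x axis of plate and the x axis of stand, either way round below 0.14 rad and contact force between the fingers and plate below 0.2 N and linear speed of plate below 0.02 m/s), for 0.2 s.
3. every tube lies in a pocket with the keeper still open (z of tube1_mid in the frame of plate between -0.0085 and -0.0015 m and y of tube1_mid in the frame of plate between -0.013 and 0.013 m and angle between the x axis of each of tube1, tube2, tube3, tube4 and the y axis of plate, either way round below 0.15 rad and (x of tube1_mid in the frame of plate between -0.079 and -0.065 m or x of tube1_mid in the frame of plate between -0.031 and -0.017 m or x of tube1_mid in the frame of plate between 0.017 and 0.031 m or x of tube1_mid in the frame of plate between 0.065 and 0.079 m) and z of tube2_mid in the frame of plate between -0.0085 and -0.0015 m and y of tube2_mid in the frame of plate between -0.013 and 0.013 m and (x of tube2_mid in the frame of plate between -0.079 and -0.065 m or x of tube2_mid in the frame of plate between -0.031 and -0.017 m or x of tube2_mid in the frame of plate between 0.017 and 0.031 m or x of tube2_mid in the frame of plate between 0.065 and 0.079 m) and z of tube3_mid in the frame of plate between -0.0085 and -0.0015 m and y of tube3_mid in the frame of plate between -0.013 and 0.013 m and (x of tube3_mid in the frame of plate between -0.079 and -0.065 m or x of tube3_mid in the frame of plate between -0.031 and -0.017 m or x of tube3_mid in the frame of plate between 0.017 and 0.031 m or x of tube3_mid in the frame of plate between 0.065 and 0.079 m) and z of tube4_mid in the frame of plate between -0.0085 and -0.0015 m and y of tube4_mid in the frame of plate between -0.013 and 0.013 m and (x of tube4_mid in the frame of plate between -0.079 and -0.065 m or x of tube4_mid in the frame of plate between -0.031 and -0.017 m or x of tube4_mid in the frame of plate between 0.017 and 0.031 m or x of tube4_mid in the frame of plate between 0.065 and 0.079 m) and value of joint keeper above 0.5 rad), for 0.2 s.
At the end, for the whole second after the job is handed in: plate turned over, flat (4 deg) on the loading rails, middle within 20 mm of loading_mid, within 8 deg of square; every tube present on the floor of a pocket of its own; keeper shut to within 0.05 rad; all at rest (angle between plate's own z axis and vertical above 3.07 rad and z of plate in the frame of stand between 0.056 and 0.066 m and x of plate in the frame of stand between -0.022 and 0.022 m and y of plate in the frame of stand between 0.068 and 0.112 m and angle between the x axis of plate and the x axis of stand, either way round below 0.14 rad and z of tube1_mid in the frame of plate between -0.0085 and -0.0015 m and y of tube1_mid in the frame of plate between -0.013 and 0.013 m and angle between the x axis of each of tube1, tube2, tube3, tube4 and the y axis of plate, either way round below 0.15 rad and (x of tube1_mid in the frame of plate between -0.079 and -0.065 m or x of tube1_mid in the frame of plate between -0.031 and -0.017 m or x of tube1_mid in the frame of plate between 0.017 and 0.031 m or x of tube1_mid in the frame of plate between 0.065 and 0.079 m) and z of tube2_mid in the frame of plate between -0.0085 and -0.0015 m and y of tube2_mid in the frame of plate between -0.013 and 0.013 m and (x of tube2_mid in the frame of plate between -0.079 and -0.065 m or x of tube2_mid in the frame of plate between -0.031 and -0.017 m or x of tube2_mid in the frame of plate between 0.017 and 0.031 m or x of tube2_mid in the frame of plate between 0.065 and 0.079 m) and z of tube3_mid in the frame of plate between -0.0085 and -0.0015 m and y of tube3_mid in the frame of plate between -0.013 and 0.013 m and (x of tube3_mid in the frame of plate between -0.079 and -0.065 m or x of tube3_mid in the frame of plate between -0.031 and -0.017 m or x of tube3_mid in the frame of plate between 0.017 and 0.031 m or x of tube3_mid in the frame of plate between 0.065 and 0.079 m) and z of tube4_mid in the frame of plate between -0.0085 and -0.0015 m and y of tube4_mid in the frame of plate between -0.013 and 0.013 m and (x of tube4_mid in the frame of plate between -0.079 and -0.065 m or x of tube4_mid in the frame of plate between -0.031 and -0.017 m or x of tube4_mid in the frame of plate between 0.017 and 0.031 m or x of tube4_mid in the frame of plate between 0.065 and 0.079 m) and value of joint keeper below 0.05 rad and linear speed of each of plate, tube1, tube2, tube3, tube4 below 0.02 m/s); the robot touches nothing.
It fails at once if the bottle, the wipes or the brush is moved by more than 30 mm (distance of any of disinfectant, wipes, brush from where it was at the start of the episode above 0.03 m).
It fails at once if the plate is dropped or flung (faster than 0.75 m/s) (linear speed of plate above 0.75 m/s).
Of tube1, tube2, tube3, tube4 only 2 to 4 are there at a start; the rules pass over those that are not, and their reading is None.
At some moment in a run one of tube1, tube2, tube3, tube4 may be knocked a few centimetres aside while the robot is not near it.
It also fails if it takes over 210 s, if anything falls off the work surface, if the arm or the gripper's body presses on something with over 40 N, if the wrist force passes 120 N, or if a joint passes its speed limit or range.

## Robot

A 6-joint arm with a two-finger parallel gripper is mounted at the origin on the work surface. World frame = base frame: x ahead of the robot, y to its left, z up, the work surface at z = 0. Lengths are in mm, angles in rad, forces in N, time in s.
With the tool pointing down it reaches from about 350 to 975 mm from the base axis. Payload 7.1 kg.
Tool frame: the origin (TCP) lies between the finger pads; the fingertips stand 19 mm ahead of it and the grasp point (between the pads) is the TCP (ctrl.tcp_to_tips is the distance from the TCP to the fingertips, in mm); z points along the fingers, y is the line along which they close (so a half turn about z gives the same grasp; the last joint's range is limited). The gripper opens to 88 mm and grips with 3 to 60 N. Pads are 20 mm wide; open, the fingers measure 115 mm over their backs; the gripper's body (75 mm by 178 mm) begins 61 mm behind the grasp point.
Start: joints at [-1.24, 0.423, 1.63, -0, 1.089, -0.019], TCP at [214.21, -587.128, 241.675] pointing down, gripper open.
Joint ranges: [-3, 3], [-0.9, 2.11], [0.09, 2.58], [-1.31, 4.45], [0.11, 2.69], [-2.54, 2.54]. Speed limits (rad/s): [2.39, 2.39, 3.01, 3.14, 3.14, 3.14].

## Interface

Orientations are given as a rotation vector (axis times angle).
In Python, from workcell import status, optics, ctrl gives the robot as it stands. The module is installed in compiled form; this text tells all that it offers.
- The arm moves only by the shell command python3 -m inch 'ROWS'. ROWS is JSON, a list that holds one entry, the list of rows, each a list of 7 numbers: the shift along the tool's x, y, z in mm, then the turn, a rotation vector about the tool's x, y, z in rad, then the opening in per cent of the stroke, from 0 (shut) to 100 (fully open). A call has 1 to 20 rows; each row is the pose to reach, as a shift and turn from the pose commanded when the call began, along the tool's axes at that moment; what a row does not reach only later rows make up. A row lasts 1/10 s, in which the tool goes at most 50 mm and 8.59 degrees, less where a joint would pass 70% of its speed; a pose out of reach is approached as far as the arm can. A call with a gripper value outside its range is refused whole. The fingers move at their own pace and stop on an object; the grip force is fixed at half the most. Time passes only in rows, so rows that repeat a pose let the fingers close. It gives the time, the measured TCP pose, the force, the opening and the grip force at its end, in the units of the state.
- status.get_obs(): the state, without advancing time (a new reading comes with each control period).
- optics.get_image(name): name is "scene" or "top" or "wrist"; returns a dict with "frame" (420x560x3 uint8, red, green, blue), "fx", "fy", "cx", "cy" (pixels), "k1" (the pictures are not rectified: a ray, as slopes to the right and down, at radius r is drawn at 1 + k1 r^2 times it, then the intrinsics apply), "rvec" (rotation vector, rad) and "tvec" (3), from world to camera coordinates, as OpenCV has them; the wrist camera has in their place "hand_eye" (4x4, takes a point from camera to tool coordinates, whose origin is the TCP and whose axes are the flange's). Camera axes: x right, y down, z forward; pixel columns grow to the right and rows downward; lengths in mm; the calibration is good to about 2 mm. A picture is of the moment at which its call begins: read the wrist's pose just before it. There is no depth.
- ctrl.close_job(): hands the job in; it is judged then, once.
The state is a dict: "t": time; "qpos": joint angles; "qvel": joint speeds; "joint_torque": joint torques, N m; "ee_pos": TCP position; "orientation": TCP orientation; "ft_force": force on the tool from outside, world axes, zero at the start; "moment": the same for the moment, N m; "width": finger opening in mm; "grasp_force": force on a finger pad.
Only numpy, scipy, OpenCV 4.12 (cv2) and the standard library are available. Lean on these libraries where they do the work, as an engineer would, in place of code of your own. Each camera call takes 0.05 s, during which the arm holds its last target. There are 200 camera calls.

## Working session

There is one attempt and no reset: what is moved stays moved. The work goes in short steps, Python scripts to look and compute and a shell command to move; the robot and the scene stay as the last step left them, time stands still between calls to the robot, and variables do not carry over. Pictures are saved under pics/ and viewed, at most 14 in all, crops included, and the job is handed in when it is done.

```bash
mkdir -p pics; cat > h.py <<'E'
import numpy as np, cv2
from scipy.spatial.transform import Rotation as R
from workcell import status, optics, ctrl
def snap(name,fn):
    o=status.get_obs(); im=optics.get_image(name)
    cv2.imwrite('pics/'+fn+'.png',im['frame'][:,:,::-1]); 
    np.save('pics/'+fn+'.npy',dict(o=o,im=im),allow_pickle=True); return o,im
def load(fn):
    d=np.load('pics/'+fn+'.npy',allow_pickle=True).item(); return d['o'],d['im']
def cam(o,im):  # returns Rwc (cam->world), cam centre
    if 'hand_eye' in im:
        H=np.array(im['hand_eye']); Rt=R.from_rotvec(o['orientation']).as_matrix()
        return Rt@H[:3,:3], Rt@H[:3,3]+np.array(o['ee_pos'])
    Rm=R.from_rotvec(np.ravel(im['rvec'])).as_matrix()
    return Rm.T, -Rm.T@np.ravel(im['tvec'])
def p2w(d,u,v,z):
    o,im=d; Rm,c=cam(o,im)
    xd=(u-im['cx'])/im['fx']; yd=(v-im['cy'])/im['fy']
    rd=np.hypot(xd,yd); r=rd
    for _ in range(20): r=rd/(1+im['k1']*r*r)
    s=r/rd if rd>0 else 1
    ray=Rm@np.array([xd*s,yd*s,1]); t=(z-c[2])/ray[2]
    return c+t*ray
def w2p(d,P):
    o,im=d; Rm,c=cam(o,im); q=Rm.T@(np.array(P,float)-c); a=q[:2]/q[2]; a=a*(1+im['k1']*(a@a))
    return np.array([im['fx']*a[0]+im['cx'],im['fy']*a[1]+im['cy']])
E
python3 - <<'E'
from h import *
snap('top','top0');snap('scene','scene0');print(status.get_obs())
a=cv2.imread('pics/top0.png');b=cv2.imread('pics/scene0.png')
for n,x in(('top0b',a),('scene0b',b)): cv2.imwrite('pics/%s.png'%n,cv2.resize(x,(800,600),interpolation=cv2.INTER_CUBIC))
E
```

```text
{'t': 0.1, 'qpos': array([-1.23999045e+00,  4.23759364e-01,  1.63064230e+00,  1.27992362e-06,
        1.08862032e+00, -1.89934213e-02]), 'qvel': array([ 0.0003185 , -0.00222318, -0.00099669, -0.00105375, -0.0005966 ,
        0.00059425]), 'joint_torque': array([-4.50917414e-04, -5.45614672e+01, -2.74324751e+01,  6.44835108e-02,
        1.88023987e-02, -4.91684466e-05]), 'ee_pos': array([ 214.05835543, -586.66519812,  240.97129411]), 'orientation': array([-3.09227405e+00, -5.46419739e-01,  3.46708522e-04]), 'ft_force': array([ 0.43867129, -0.29056148, -0.41776593]), 'moment': array([-0.03236575,  0.03384088,  0.00305665]), 'grasp_force': 0.0, 'width': 87.62901737450929}
```

View pics/top0b.png

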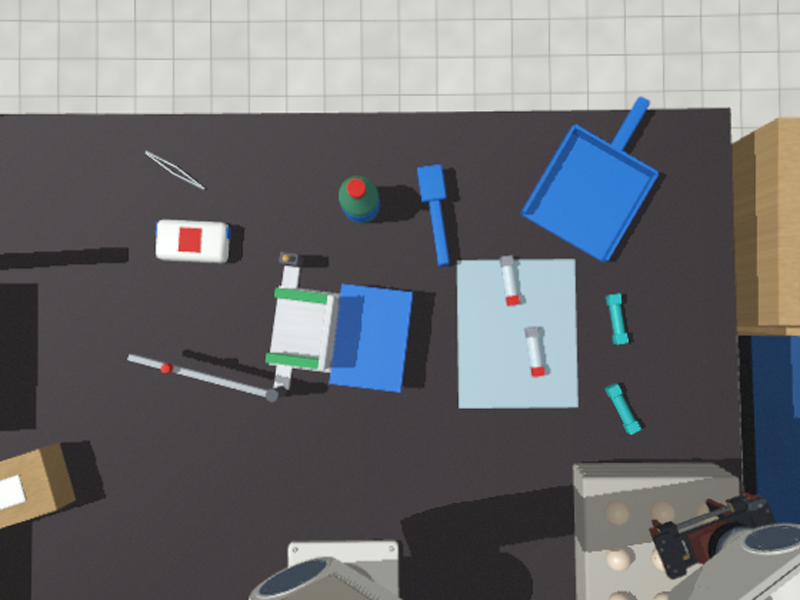

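View pics/scene0b.png

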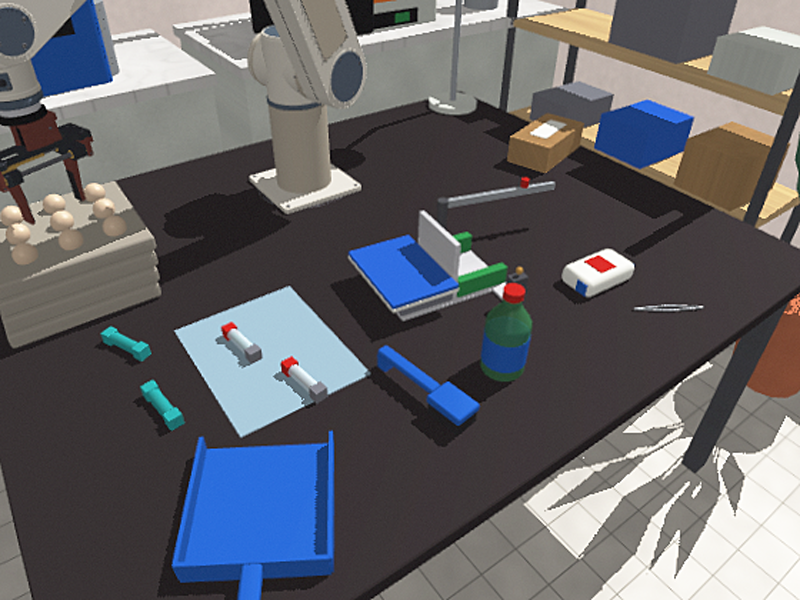

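The top view (800×600 scale) shows the hinge post at (272,396), the detent block at (288,258), the wall near (333,330), the plate with corners (412,292) and (402,391), two tubes at (510,281) and (536,352), and the keeper open with its knob at (166,368). Tubes 3 and 4 appear to be absent, and the turquoise ones are decoys.

```bash
python3 - <<'E'
from h import *
from scipy.optimize import least_squares
d=load('top0'); s=0.7
for n,u,v,z in [('hinge',272,396,104),('detent',288,258,68),('knob',166,368,121),('plA',412,292,61),('plB',402,391,61),('plC',344,284,61),('plD',330,385,61),
 ('t1red',513,300,24),('t1grey',507,261,24),('t2red',538,371,24),('t2grey',533,331,24),
 ('bottle',356,188,170),('brushEnd',445,262,30),('brushHead',431,183,41),('wipes',192,241,40)]:
    print(n,p2w(d,u*s,v*s,z).round(1))
w=p2w(d,272*s,396*s,104);e=p2w(d,288*s,258*s,68);v=(e-w)[:2]
yaw=np.arctan2(v[1],v[0])-np.arctan2(10,263);print('yaw',yaw,np.hypot(*v),np.hypot(263,10))
c,S=np.cos(yaw),np.sin(yaw);Rm=np.array([[c,-S],[S,c]])
m=(w+e)[:2]/2-Rm@np.array([1.5,93]);print('stand',m)
im=cv2.imread('pics/top0.png')
for P in [(-65,6,45),(-65,120,45),(65,6,45),(65,120,45),(-55,120,45),(75,120,45),(-70,6,130),(70,6,130),(-70,-6,130),(70,-6,130),(133,98,68),(-130,88,101)]:
    q=w2p(d,[*(m+Rm@np.array(P[:2])),P[2]]); cv2.circle(im,tuple(int(round(8*t)) for t in q),8,(255,0,255),-1,cv2.LINE_AA,3)
cv2.imwrite('pics/top0c.png',cv2.resize(im[160:320,160:320],(640,640))[:600])
q=p2w(d,560*0.1,0,0)
E
```

```text
hinge [406.6 122.8 104. ]
detent [670.   98.5  68. ]
knob [461.9 314.7 121. ]
plA [ 602.  -142.4   61. ]
plB [ 409.7 -121.    61. ]
plC [618.8  -9.6  61. ]
plD [422.6  18.6  61. ]
t1red [ 586.2 -345.7   24. ]
t1grey [ 664.8 -334.9   24. ]
t2red [ 443.9 -393.    24. ]
t2grey [ 523.7 -384.6   24. ]
bottle [784.2 -41.  170. ]
brushEnd [ 663.4 -209.8   30. ]
brushHead [ 820.7 -182.9   41. ]
wipes [708.4 293.   40. ]
yaw -0.13023662012753792 264.4713802629391 263.1900454044567
stand [524.74500435  18.64498603]
```

View pics/top0c.png

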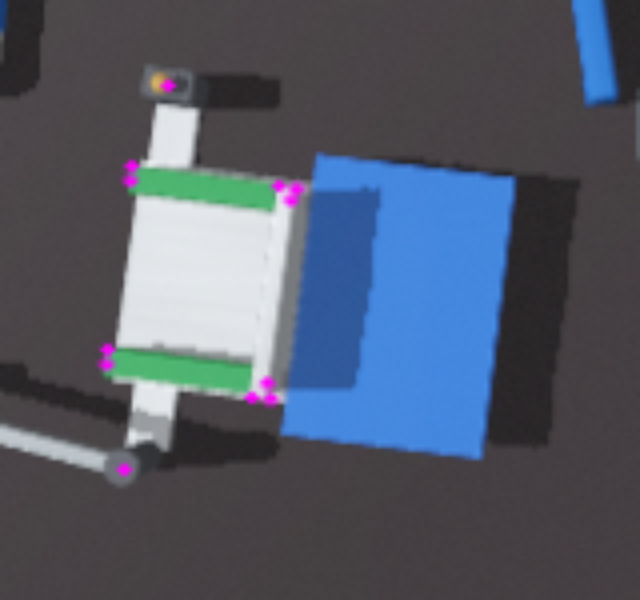

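```bash
cat >> h.py <<'E'
PSI=-0.130; ST=np.array([524.7,18.6,0])
def S2W(p):  # stand->world
    return ST+R.from_euler('z',PSI).apply(p)
def ori(zs,ys): # tool z and y axes given in stand frame
    z=np.array(zs,float);z/=np.linalg.norm(z);y=np.array(ys,float);y-=z*(y@z);y/=np.linalg.norm(y)
    return R.from_euler('z',PSI)*R.from_matrix(np.c_[np.cross(y,z),y,z])
def plan(pw,Rt,o=None):  # row (tool frame) reaching world pose
    o=o or status.get_obs(); R0=R.from_rotvec(o['orientation'])
    return np.r_[R0.inv().apply(np.array(pw)-o['ee_pos']).round(1),(R0.inv()*Rt).as_rotvec().round(3)]
E
python3 - <<'E'
from h import *
o=status.get_obs();print(R.from_rotvec(o['orientation']).as_matrix().round(3))
for s in(1,-1): print(plan([480,-180,400],ori([0,0,-1],[s,0,0])), plan([480,-180,400],ori([0,0,-1],[0,s,0])))
E
```

```text
[[ 0.939  0.343 -0.   ]
 [ 0.343 -0.939  0.001]
 [ 0.    -0.001 -1.   ]]
[ 3.892e+02 -2.911e+02 -1.586e+02 -1.000e-03 -1.000e-03 -1.091e+00] [ 3.892e+02 -2.911e+02 -1.586e+02 -0.000e+00 -2.000e-03 -2.662e+00]
[ 3.892e+02 -2.911e+02 -1.586e+02 -1.000e-03  1.000e-03  2.051e+00] [ 3.892e+02 -2.911e+02 -1.586e+02 -1.000e-03  0.000e+00  4.800e-01]
```

```bash
python3 -m inch '[[[0,0,-50,0,0,0,100],[0,0,-100,0,0,0,100],[40,-30,-140,0,0,0.1,100],[80,-60,-159,0,0,0.2,100],[120,-90,-159,0,0,0.3,100],[160,-120,-159,0,0,0.4,100],[200,-150,-159,0,0,0.48,100],[240,-180,-159,0,0,0.48,100],[280,-210,-159,0,0,0.48,100],[320,-240,-159,0,0,0.48,100],[360,-270,-159,0,0,0.48,100],[389,-291,-159,0,0,0.48,100],[389,-291,-159,0,0,0.48,100],[389,-291,-159,0,0,0.48,100],[389,-291,-159,0,0,0.48,100]]]'
python3 - <<'E'
from h import *
snap('wrist','w1');o=status.get_obs();print(o['ee_pos'],o['qpos'])
cv2.imwrite('pics/w1b.png',cv2.resize(cv2.imread('pics/w1.png'),(800,600)))
E
```

```text
t: 1.6
ee_pos: [479.4, -181.1, 400.4]
orientation: [3.135, -0.205, -0.001]
ft_force: [-0.5, -0.9, -0.8]
width: 87.9
grasp_force: 0.0
[ 479.24327041 -181.46243591  400.46907645] [-3.85000478e-01  9.99813418e-02  1.69108516e+00 -3.33744125e-04
  1.35102437e+00  1.31752290e+00]
```

View pics/w1b.png

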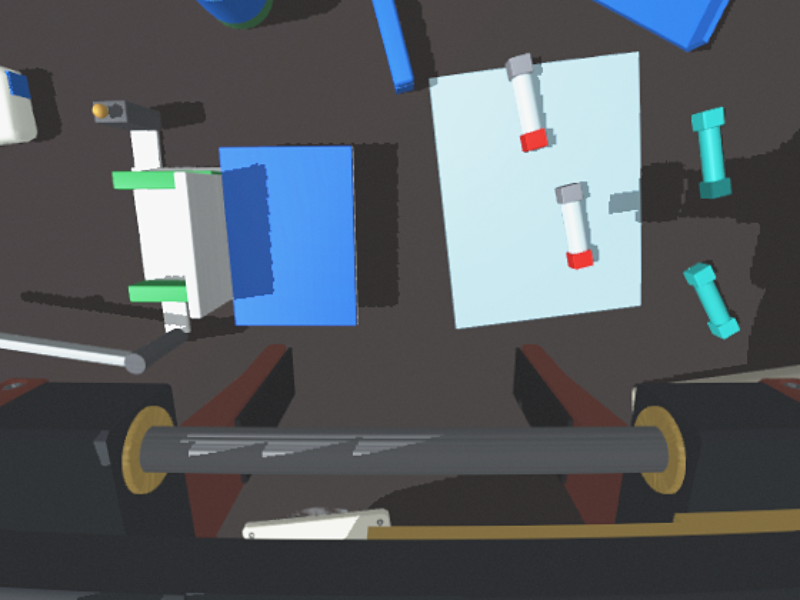

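The wrist view (800×600 scale) shows all four plate corners at (219,148), (354,147), (357,325) and (235,326). The detent ball is at (100,111), the hinge top at (134,362), and both tubes are clearly visible.

```bash
python3 - <<'E'
from h import *
d=load('w1')
P=[p2w(d,u*.7,v*.7,61) for u,v in[(219,148),(354,147),(357,325),(235,326)]]
for p in P:print(p.round(1), R.from_euler('z',-PSI).apply(p-ST).round(1))
for n,u,v,z in[('hinge',134,362,104),('detent',115,101,68),('g1',112,172,45),('g2',115,188,45),('g3',128,287,45),('g4',130,301,45),('t1g',519,56,24),('t1r',534,132,24),('t2g',570,186,24),('t2r',579,251,24)]:
    p=p2w(d,u*.7,v*.7,z);print(n,p.round(1), R.from_euler('z',-PSI).apply(p-ST).round(1))
E
```

```text
[618.2  -4.9  61. ] [ 95.7 -11.2  61. ]
[ 599.6 -145.7   61. ] [  95.5 -153.3   61. ]
[ 407.6 -118.8   61. ] [ -98.3 -151.4   61. ]
[424.7  21.5  61. ] [-99.5 -10.1  61. ]
hinge [409.9 122.7 104. ] [-127.3   88.4  104. ]
detent [678.1  89.5  68. ] [142.9  90.2  68. ]
g1 [613.4 126.5  45. ] [ 73.9 118.5  45. ]
g2 [596.1 127.9  45. ] [ 56.6 117.6  45. ]
g3 [484.2 144.7  45. ] [-56.5 119.8  45. ]
g4 [467.4 147.1  45. ] [-73.5 120.   45. ]
t1g [ 674.  -333.6   24. ] [ 193.7 -329.9   24. ]
t1r [ 593.8 -344.5   24. ] [ 115.6 -351.1   24. ]
t2g [ 530.  -382.3   24. ] [  57.2 -396.8   24. ]
t2r [ 453.3 -390.    24. ] [ -17.8 -414.4   24. ]
```

```bash
cat >> h.py <<'E'
PHI=np.radians(35); dd=np.array([0,np.cos(PHI),-np.sin(PHI)]); nn=np.array([0,np.sin(PHI),np.cos(PHI)])
def lev_tcp(th,s=16,P0=-10.6,drop=0,back=0,x=-1.5):
    P=min(P0,-6-16*np.sin(th)); 
    if th<PHI: U=np.array([x,P-140*np.cos(th),45+140*np.sin(th)])+s*dd
    else: U=np.array([x,P-(140-s)*np.cos(th),45+(140-s)*np.sin(th)])
    return U-10*nn-19*dd-drop*np.array([0,0,1])-np.array([0,back,0])
E
python3 - <<'E'
from h import *
_,im=load('w1');print(np.array(im['hand_eye']).round(2).tolist())
Rt=ori(dd,[1,0,0]);p=lev_tcp(0,drop=8,back=35);print('stand tgt',p)
print(plan(S2W(p+[0,-20,150]),Rt))
E
```

```text
[[0.0, -0.97, -0.25, 67.99], [1.0, -0.0, 0.0, -0.22], [-0.0, -0.25, 0.97, -143.17], [0.0, 0.0, 0.0, 1.0]]
stand tgt [  -1.5        -193.7932205    30.52920887]
[ 17.8     9.5   219.9     0.749   0.749  -1.44 ]
```

```bash
python3 -m inch '[[[1,1,15,0.05,0.05,-0.1,0],[3,1,35,0.11,0.11,-0.2,0],[4,2,50,0.16,0.16,-0.31,0],[5,3,65,0.22,0.22,-0.42,0],[7,4,85,0.28,0.28,-0.54,0],[9,5,105,0.34,0.34,-0.65,0],[10,5,120,0.4,0.4,-0.77,0],[11,6,140,0.46,0.46,-0.89,0],[13,7,155,0.52,0.52,-1,0],[14,7,175,0.58,0.58,-1.12,0],[15,8,190,0.64,0.64,-1.23,0],[17,9,205,0.7,0.7,-1.35,0],[18,9.5,220,0.749,0.749,-1.44,0],[18,9.5,220,0.749,0.749,-1.44,0],[18,9.5,220,0.749,0.749,-1.44,0],[18,9.5,220,0.749,0.749,-1.44,0]]]'
python3 - <<'E'
from h import *
o=status.get_obs();print(o['qpos'].round(3),o['ee_pos'])
Rt=ori(dd,[1,0,0])
for p in (lev_tcp(0,drop=8,back=35),lev_tcp(0,drop=8)): print(plan(S2W(p),Rt))
t0=S2W(lev_tcp(0,drop=8))
oo=dict(ee_pos=t0,orientation=Rt.as_rotvec())
for th in np.arange(0,89,2.2): print(round(th,1),plan(S2W(lev_tcp(np.radians(th))),Rt,oo)[[0,2]].round(0),end=' ')
E
```

```text
t: 3.25
ee_pos: [496.3, -192.8, 181.7]
orientation: [-1.767, -1.55, -0.92]
ft_force: [-0.5, 0.3, 0.1]
width: 0.3
grasp_force: 0.0
[-0.763  0.675  1.7    0.724  1.492 -0.976] [ 496.34137666 -192.76560989  181.74819017]
[-1.126e+02 -1.000e+00  1.028e+02  2.000e-03  1.000e-03  0.000e+00]
[-9.250e+01 -1.000e+00  1.315e+02  2.000e-03  1.000e-03  0.000e+00]
0.0 [ 7. -5.] 2.2 [11. -8.] 4.4 [ 16. -10.] 6.6 [ 20. -13.] 8.8 [ 25. -16.] 11.0 [ 30. -18.] 13.2 [ 35. -20.] 15.4 [ 40. -22.] 17.6 [ 45. -24.] 19.8 [ 50. -26.] 22.0 [ 55. -28.] 24.2 [ 60. -29.] 26.4 [ 64. -30.] 28.6 [ 70. -32.] 30.8 [ 74. -32.] 33.0 [ 80. -33.] 35.2 [ 85. -34.] 37.4 [ 89. -34.] 39.6 [ 94. -34.] 41.8 [ 98. -34.] 44.0 [102. -34.] 46.2 [107. -33.] 48.4 [111. -33.] 50.6 [116. -32.] 52.8 [120. -31.] 55.0 [124. -29.] 57.2 [129. -28.] 59.4 [133. -26.] 61.6 [137. -24.] 63.8 [141. -23.] 66.0 [145. -20.] 68.2 [149. -18.] 70.4 [153. -16.] 72.6 [156. -13.] 74.8 [160. -10.] 77.0 [164.  -7.] 79.2 [167.  -4.] 81.4 [170.  -1.] 83.6 [173.   3.] 85.8 [176.   6.] 88.0 [179.  10.]
```

Go down, slide under, and lift the first half.

```bash
python3 -m inch '[[[-40,-1,35,0,0,0,0],[-75,-1,70,0,0,0,0],[-113,-1,103,0,0,0,0],[-113,-1,103,0,0,0,0],[-106,-1,113,0,0,0,0],[-99,-1,123,0,0,0,0],[-92.5,-1,131.5,0,0,0,0],[-92.5,-1,131.5,0,0,0,0],[-92.5,-1,131.5,0,0,0,0]]]'
python3 -m inch '[[[7,0,-5,0,0,0,0],[11,0,-8,0,0,0,0],[16,0,-10,0,0,0,0],[20,0,-13,0,0,0,0],[25,0,-16,0,0,0,0],[30,0,-18,0,0,0,0],[35,0,-20,0,0,0,0],[40,0,-22,0,0,0,0],[45,0,-24,0,0,0,0],[50,0,-26,0,0,0,0],[55,0,-28,0,0,0,0],[60,0,-29,0,0,0,0],[64,0,-30,0,0,0,0],[70,0,-32,0,0,0,0],[74,0,-32,0,0,0,0],[80,0,-33,0,0,0,0],[80,0,-33,0,0,0,0],[80,0,-33,0,0,0,0]]]'
python3 - <<'E'
from h import *
snap('scene','s1');o=status.get_obs();print(o['qpos'].round(3),o['ee_pos'])
Rt=ori(dd,[1,0,0]);print(plan(S2W(lev_tcp(np.radians(33))),Rt))
cv2.imwrite('pics/s1b.png',cv2.resize(cv2.imread('pics/s1.png')[130:280,200:400],(800,600),interpolation=cv2.INTER_CUBIC))
E
```

```text
t: 4.15
ee_pos: [503.3, -137.9, 30.9]
orientation: [-1.764, -1.554, -0.92]
ft_force: [0.1, -0.3, -0.7]
width: 1.0
grasp_force: 0.0
t: 5.95
ee_pos: [505.0, -119.0, 114.1]
orientation: [-1.764, -1.552, -0.919]
ft_force: [-1.1, -1.6, -0.7]
width: 0.4
grasp_force: 0.7
[-0.663  0.749  1.794  0.813  1.33  -1.049] [ 505.02329235 -119.07383871  113.94997652]
[-0.0e+00  2.0e-01 -1.5e+00 -1.0e-03 -0.0e+00  2.0e-03]
```

View pics/s1b.png

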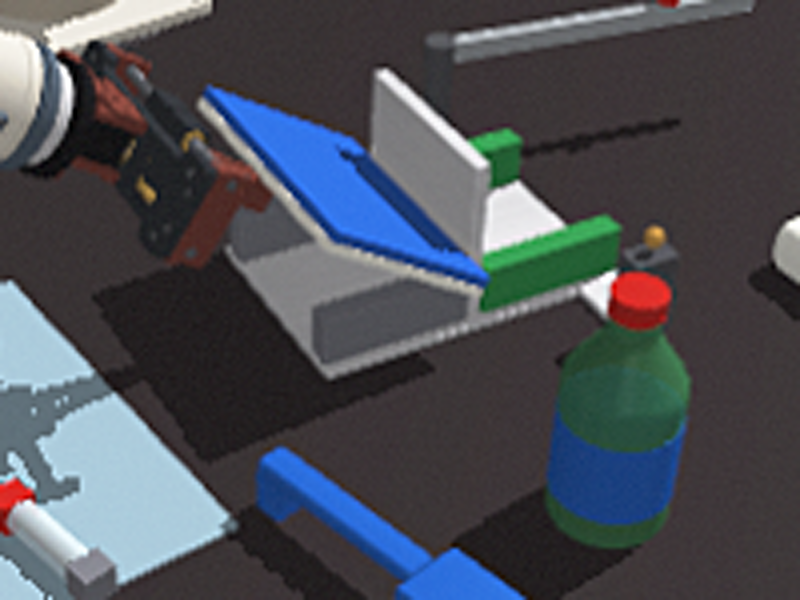

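The plate is tilted about 33° and its wall-side edge is still against the wall. I'll keep lifting.

```bash
python3 -m inch '[[[5,0,-1,0,0,0,0],[9,0,-1,0,0,0,0],[14,0,-1,0,0,0,0],[18,0,-1,0,0,0,0],[22,0,-1,0,0,0,0],[27,0,0,0,0,0,0],[31,0,0,0,0,0,0],[36,0,1,0,0,0,0],[40,0,2,0,0,0,0],[44,0,4,0,0,0,0],[49,0,5,0,0,0,0],[53,0,7,0,0,0,0],[57,0,9,0,0,0,0],[61,0,10,0,0,0,0],[65,0,13,0,0,0,0],[69,0,15,0,0,0,0],[73,0,17,0,0,0,0]]]'
python3 -m inch '[[[3,0,3,0,0,0,0],[5,0,4.5,0,0,0,0],[7,0,6,0,0,0,0],[9,0,7.5,0,0,0,0],[11,0,9,0,0,0,0],[12.5,0,10.5,0,0,0,0],[14,0,12,0,0,0,0],[15.5,0,13.5,0,0,0,0],[17,0,15,0,0,0,0],[18.5,0,17,0,0,0,0],[20,0,19,0,0,0,0],[21.5,0,21,0,0,0,0],[23,0,23,0,0,0,0],[24.5,0,25,0,0,0,0],[26,0,27,0,0,0,0],[26,0,27,0,0,0,0],[26,0,27,0,0,0,0],[26,0,27,0,0,0,0]]]'
python3 - <<'E'
from h import *
snap('scene','s2');o=status.get_obs();print(o['qpos'].round(3),o['ee_pos'],R.from_euler('z',-PSI).apply(o['ee_pos']-ST)+10*nn+19*dd)
Rt=ori(dd,[1,0,0]);print(plan(S2W(lev_tcp(np.radians(88))),Rt))
cv2.imwrite('pics/s2b.png',cv2.resize(cv2.imread('pics/s2.png')[130:280,200:400],(800,600),interpolation=cv2.INTER_CUBIC))
E
```

```text
t: 7.7
ee_pos: [512.1, -63.4, 164.1]
orientation: [-1.764, -1.551, -0.919]
ft_force: [-0.9, 0.4, -0.2]
width: 0.1
grasp_force: 0.3
t: 9.5
ee_pos: [516.9, -27.2, 169.9]
orientation: [-1.764, -1.551, -0.919]
ft_force: [-0.1, -0.4, -0.1]
width: 0.3
grasp_force: 0.0
[-0.518  0.617  1.886  0.908  1.292 -0.96 ] [516.90183339 -27.16729412 169.83791171] [ -1.79936092 -25.09236026 167.13147986]
[ 8.e-01  3.e-01 -2.e+00 -1.e-03 -0.e+00  2.e-03]
```

View pics/s2b.png

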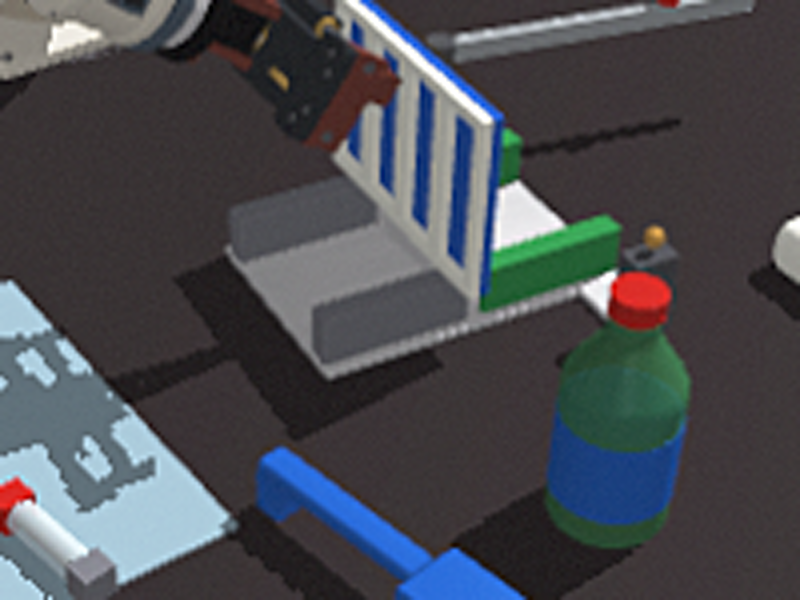

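The plate stands upright against the wall with its pockets facing the drying side. I'll fit a kinematic model to check the tilting reach before pinching.

```bash
cat >> h.py <<'E'
def fk(q,p):
    a,h,L1,e,L2,L3=p; ry=lambda t:R.from_euler('y',t); rz=lambda t:R.from_euler('z',t)
    A=rz(q[0]); P=np.array([0,0,h])+A.apply([a,0,0]); A=A*ry(q[1]); P=P+A.apply([0,0,L1]); A=A*ry(q[2]); P=P+A.apply([e,0,L2])
    A=A*rz(q[3])*ry(q[4]); P=P+A.apply([0,0,L3]); A=A*rz(q[5]); return P,A
JL=np.array([[-3,3],[-.9,2.11],[.09,2.58],[-1.31,4.45],[.11,2.69],[-2.54,2.54]])
from scipy.optimize import least_squares
def ik(pw,Rt,q0,prm):
    f=lambda q:(lambda P,A:np.r_[(P-pw)/100,((Rt.inv()*A*CORR).as_rotvec())])(*fk(q,prm))
    r=least_squares(f,np.clip(q0,JL[:,0]+.01,JL[:,1]-.01),bounds=(JL[:,0],JL[:,1])); return r.x,r.cost
E
python3 - <<'E'
from h import *
Q=np.array([[-1.23999,.42376,1.63064,0,1.08862,-.01899],[-.385,.09998,1.69109,-.0003,1.35102,1.3175],[-.763,.675,1.7,.724,1.492,-.976],[-.663,.749,1.794,.813,1.33,-1.049],[-.518,.617,1.886,.908,1.292,-.96]])
X=np.array([[214.06,-586.67,240.97],[479.24,-181.46,400.47],[496.34,-192.77,181.75],[505.02,-119.07,113.95],[516.9,-27.17,169.84]])
f=lambda p:np.concatenate([fk(q,p)[0]-x for q,x in zip(Q,X)])
r=least_squares(f,[0,300,400,0,400,200]);print(r.x.round(1),r.fun.round(1))
o=status.get_obs();print('corr',(fk(o['qpos'],r.x)[1].inv()*R.from_rotvec(o['orientation'])).as_rotvec())
np.save('prm.npy',r.x)
import h; h.CORR=fk(o['qpos'],r.x)[1].inv()*R.from_rotvec(o['orientation'])
q=Q[1]
for s in(-1,1):
  for q0 in (Q[1],Q[2],[.3,.5,1.8,-.8,1.3,1],[.5,.5,1.8,2.5,1.5,-1],[.6,.7,1.8,3,1.5,0]):
    q=np.array(q0)
    out=[]
    for ph in (90,75,60,45,35,25):
        p=np.radians(ph);z=[0,-np.cos(p),-np.sin(p)];
        e=np.array([0,14+128*np.cos(p),45+128*np.sin(p)+8])
        q,c=ik(S2W(e),ori(z,[0,s*np.sin(p),-s*np.cos(p)]),q,r.x); out.append((ph,q.round(2).tolist(),round(c,4)))
    if out[-1][2]<1: print(s,*out,sep='\n')
E
```

```text
[ -7.5 314.8 565.9  65.  488.3 306.7] [-10.5  -6.2  -1.6  -5.6 -10.6   0.6  -2.4   0.6   1.8  -0.4  -0.5  -0.5
   0.8  -0.4  -0.2]
corr [-2.92872587e-16 -0.00000000e+00  1.57079633e+00]
-1
(90, [0.06, 0.35, 1.9, 0.0, 0.89, 1.76], np.float64(0.0))
(75, [0.26, 0.42, 1.84, -0.29, 1.01, 2.13], np.float64(0.0))
(60, [0.42, 0.54, 1.75, -0.48, 1.19, 2.38], np.float64(0.0))
(45, [0.54, 0.7, 1.65, -0.6, 1.39, 2.53], np.float64(0.0))
(35, [0.58, 0.81, 1.57, -0.65, 1.53, 2.54], np.float64(0.0016))
(25, [0.62, 0.93, 1.48, -0.7, 1.66, 2.54], np.float64(0.0054))
-1
(90, [0.06, 0.35, 1.9, 0.0, 0.89, 1.76], np.float64(0.0))
(75, [0.26, 0.42, 1.84, -0.29, 1.01, 2.13], np.float64(0.0))
(60, [0.42, 0.54, 1.75, -0.48, 1.19, 2.38], np.float64(0.0))
(45, [0.54, 0.7, 1.65, -0.6, 1.39, 2.53], np.float64(0.0))
(35, [0.58, 0.81, 1.57, -0.65, 1.53, 2.54], np.float64(0.0016))
(25, [0.62, 0.93, 1.48, -0.7, 1.66, 2.54], np.float64(0.0054))
-1
(90, [0.06, 0.35, 1.9, 0.0, 0.89, 1.76], np.float64(0.0))
(75, [0.26, 0.42, 1.84, -0.29, 1.01, 2.13], np.float64(0.0))
(60, [0.42, 0.54, 1.75, -0.48, 1.19, 2.38], np.float64
[... 2089 characters left out ...]
 np.float64(0.0))
(75, [0.26, 0.42, 1.84, -0.29, 1.01, -1.01], np.float64(0.0))
(60, [0.42, 0.54, 1.75, -0.48, 1.19, -0.76], np.float64(0.0))
(45, [0.54, 0.7, 1.65, -0.6, 1.39, -0.61], np.float64(0.0))
(35, [0.59, 0.81, 1.57, -0.66, 1.52, -0.54], np.float64(0.0))
(25, [0.63, 0.94, 1.5, -0.72, 1.66, -0.49], np.float64(0.0))
1
(90, [0.12, 0.25, 2.31, 4.45, 0.11, 0.48], np.float64(0.1988))
(75, [0.19, 0.27, 2.29, 4.45, 0.13, 0.46], np.float64(0.2463))
(60, [0.38, 0.36, 2.29, 4.45, 0.4, 0.48], np.float64(0.333))
(45, [0.53, 0.48, 2.27, 4.45, 0.64, 0.46], np.float64(0.4343))
(35, [0.61, 0.58, 2.25, 4.45, 0.79, 0.43], np.float64(0.5066))
(25, [0.68, 0.7, 2.22, 4.45, 0.94, 0.38], np.float64(0.579))
```

```bash
python3 - <<'E'
from h import *
Rt=ori([0,0,-1],[0,1,0]);print(plan(S2W([-1.5,-14,290]),Rt)); print(plan(S2W([-1.5,-110,290]),ori(dd,[1,0,0])))
E
```

```text
[117.      0.5   -42.4     0.749  -0.748  -1.436]
[ 6.20e+01  3.00e-01 -1.21e+02 -1.00e-03 -0.00e+00  2.00e-03]
```

```bash
python3 -m inch '[[[0,0,-20,0,0,0,0],[0,0,-50,0,0,0,0],[10,0,-80,0,0,0,0],[40,0,-110,0,0,0,20],[62,0,-121,0.06,-0.06,-0.11,50],[66,0,-116,0.12,-0.12,-0.23,100],[71,0,-110,0.18,-0.18,-0.34,100],[75,0,-104,0.23,-0.23,-0.45,100],[80,0,-96,0.29,-0.29,-0.56,100],[84,0,-90,0.35,-0.35,-0.67,100],[89,0,-84,0.41,-0.41,-0.78,100],[93,0,-77,0.47,-0.47,-0.9,100],[98,0,-70,0.53,-0.53,-1.01,100],[102,0,-64,0.59,-0.59,-1.13,100],[107,0,-57,0.65,-0.65,-1.25,100],[112,0,-50,0.71,-0.71,-1.36,100],[117,0.5,-42,0.749,-0.748,-1.436,100],[117,0.5,-42,0.749,-0.748,-1.436,100],[117,0.5,-42,0.749,-0.748,-1.436,100],[117,0.5,-42,0.749,-0.748,-1.436,100]]]'
python3 - <<'E'
from h import *
snap('wrist','w2');Rt=ori([0,0,-1],[0,1,0]);print(plan(S2W([-1.5,-14,290]),Rt),plan(S2W([-1.5,-14,170]),Rt)); print(status.get_obs()['qpos'].round(2))
cv2.imwrite('pics/w2b.png',cv2.resize(cv2.imread('pics/w2.png'),(700,525)))
E
```

```text
t: 11.55
ee_pos: [521.5, 4.6, 289.7]
orientation: [-0.207, -3.133, -0.001]
ft_force: [-0.1, 0.2, -0.2]
width: 87.5
grasp_force: 0.0
[ 0.2    0.4   -0.3    0.001 -0.001 -0.002] [ 1.000e-01  3.000e-01  1.197e+02  1.000e-03 -1.000e-03 -2.000e-03]
[-0.01  0.21  1.81  0.    1.12 -1.45]
```

View pics/w2b.png

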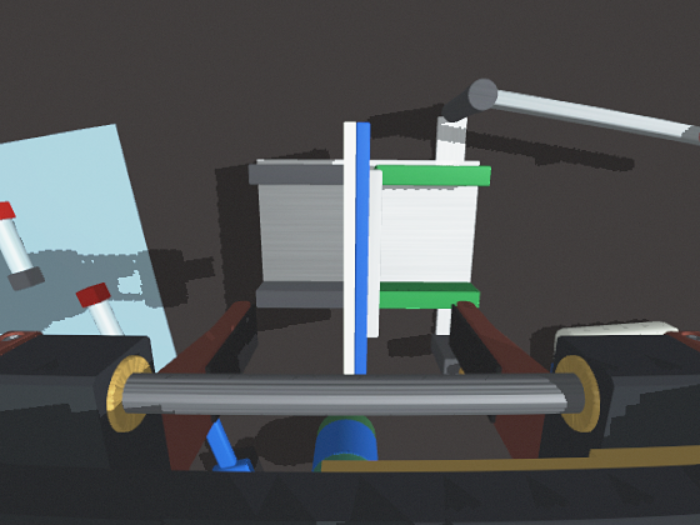

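The plate stands upright and is centred between the open fingers. I'll descend and pinch.

```bash
python3 -m inch '[[[0,0,40,0,0,0,100],[0,0,80,0,0,0,100],[0,0,105,0,0,0,100],[0,0,120,0,0,0,100],[0,0,120,0,0,0,100],[0,0,120,0,0,0,60],[0,0,120,0,0,0,40],[0,0,120,0,0,0,20],[0,0,120,0,0,0,10],[0,0,120,0,0,0,0],[0,0,120,0,0,0,0],[0,0,120,0,0,0,0],[0,0,120,0,0,0,0],[0,0,120,0,0,0,0],[0,0,120,0,0,0,0]]]'
python3 -m inch '[[[0,0,-3,0,0,0,0],[0,0,-10,0,0,0,0],[0,0,-20,0,0,0,0],[0,0,-35,0,0,0,0],[0,0,-50,0,0,0,0],[0,0,-65,0,0,0,0],[0,0,-80,0,0,0,0],[0,0,-95,0,0,0,0],[0,0,-108,0,0,0,0],[0,0,-115,0,0,0,0],[0,0,-115,0,0,0,0],[0,0,-115,0,0,0,0],[0,0,-115,0,0,0,0]]]'
cat >> h.py <<'E'
def low(th,P=24,r=125,x=0,dz=0):
    th=np.radians(th);c,s=np.cos(th),np.sin(th)
    return S2W([x,P+r*c-8*s,45+r*s+8*c+dz]), ori([0,-c,-s],[0,s,-c])
E
python3 - <<'E'
from h import *
o=status.get_obs();print(plan(*low(90,dz=115)),plan(*low(75,dz=30)),plan(*low(75,dz=2)))
snap('scene','s3');cv2.imwrite('pics/s3b.png',cv2.resize(cv2.imread('pics/s3.png')[100:280,200:440],(800,600),interpolation=cv2.INTER_CUBIC))
E
```

```text
t: 13.1
ee_pos: [521.4, 5.3, 169.8]
orientation: [-0.204, -3.134, -0.0]
ft_force: [-0.5, 0.6, 0.3]
width: 15.9
grasp_force: 30.0
t: 14.4
ee_pos: [520.9, 5.3, 284.0]
orientation: [-0.204, -3.133, -0.0]
ft_force: [0.6, 0.5, -3.2]
width: 16.1
grasp_force: 30.0
[-2.00e+00  2.97e+01 -1.00e+00 -0.00e+00 -2.00e-03  0.00e+00] [-2.20e+00  6.24e+01  8.62e+01  2.62e-01 -2.00e-03  0.00e+00] [-2.200e+00  6.240e+01  1.142e+02  2.620e-01 -2.000e-03  0.000e+00]
```

View pics/s3b.png

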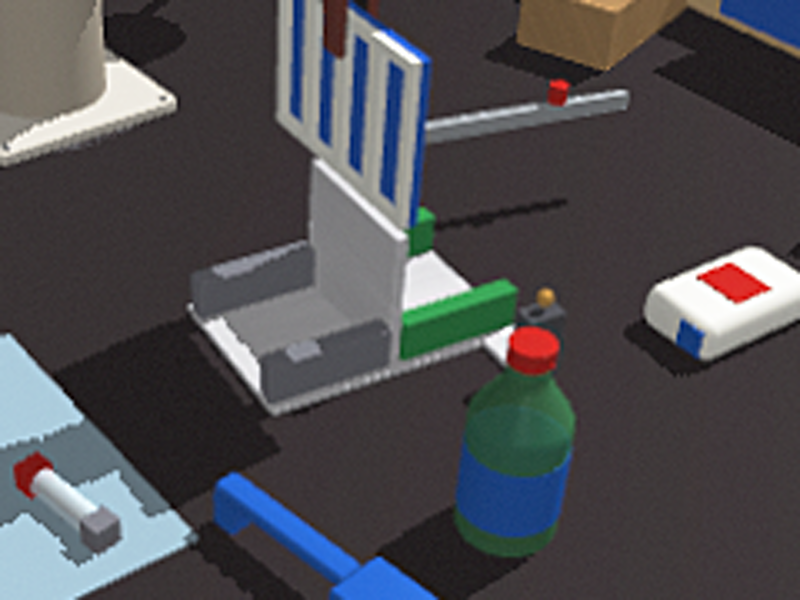

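```bash
python3 -m inch '[[[-1,10,-1,0,0,0,0],[-2,20,-1,0,0,0,0],[-2,30,0,0,0,0,0],[-2,38,3,0.06,0,0,0],[-2,46,8,0.13,0,0,0],[-2,54,14,0.2,0,0,0],[-2,62,22,0.262,0,0,0],[-2,62,32,0.262,0,0,0],[-2,62,42,0.262,0,0,0],[-2,62,52,0.262,0,0,0],[-2,62,64,0.262,0,0,0],[-2,62,76,0.262,0,0,0],[-2,62,86,0.262,0,0,0],[-2,62,94,0.262,0,0,0],[-2,62,101,0.262,0,0,0],[-2,62,106,0.262,0,0,0],[-2,62,110,0.262,0,0,0],[-2,62,113,0.262,0,0,0],[-2,62,113,0.262,0,0,0],[-2,62,113,0.262,0,0,0]]]'
python3 - <<'E'
from h import *
o=status.get_obs();p,Rt=low(75,dz=1)
oo=dict(ee_pos=p,orientation=Rt.as_rotvec());print(plan(p,Rt),o['qpos'].round(2))
for th in range(75,22,-3): print(th,plan(*low(th,dz=1),oo)[[0,1,2,3]].round(2))
snap('scene','s4');cv2.imwrite('pics/s4b.png',cv2.resize(cv2.imread('pics/s4.png')[100:280,200:440],(800,600),interpolation=cv2.INTER_CUBIC))
E
```

```text
t: 16.45
ee_pos: [531.5, 66.6, 172.0]
orientation: [-0.201, -3.091, 0.407]
ft_force: [0.3, 0.0, -3.1]
width: 15.7
grasp_force: 30.0
[ 0.6  1.   3.  -0.  -0.   0. ] [ 0.23  0.43  1.83 -0.29  0.99 -1.03]
75 [0. 0. 0. 0.]
72 [ 0.    6.6  -0.2   0.05]
69 [-0.  13.1 -0.2  0.1]
66 [-0.   19.7   0.3   0.16]
63 [-0.   26.2   1.1   0.21]
60 [ 0.   32.6   2.2   0.26]
57 [-0.   39.    3.6   0.31]
54 [ 0.   45.3   5.4   0.37]
51 [-0.   51.5   7.6   0.42]
48 [-0.   57.6  10.    0.47]
45 [-0.   63.6  12.7   0.52]
42 [-0.   69.4  15.8   0.58]
39 [-0.   75.   19.2   0.63]
36 [-0.   80.4  22.8   0.68]
33 [ 0.   85.7  26.8   0.73]
30 [-0.   90.7  31.    0.78]
27 [-0.   95.5  35.4   0.84]
24 [ -0.   100.1   40.1    0.89]
```

View pics/s4b.png

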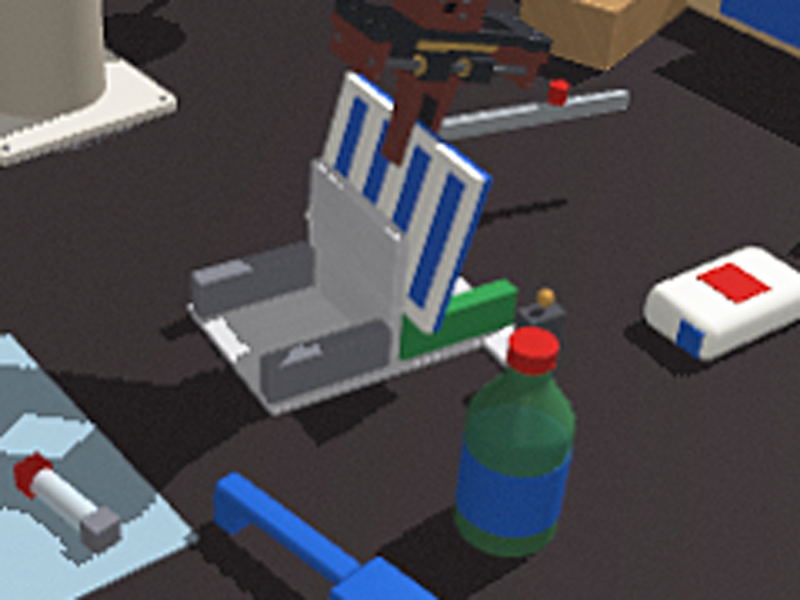

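```bash
python3 -m inch '[[[0,4,2,0.02,0,0,0],[0,8,3,0.05,0,0,0],[0,14,3,0.1,0,0,0],[0,20.5,3,0.16,0,0,0],[0,27,4,0.21,0,0,0],[0,33.5,5,0.26,0,0,0],[0,40,6.5,0.31,0,0,0],[0,46,8.5,0.37,0,0,0],[0,52.5,10.5,0.42,0,0,0],[0,58.5,13,0.47,0,0,0],[0,64.5,15.5,0.52,0,0,0],[0,70.5,18.5,0.58,0,0,0],[0,76,22,0.63,0,0,0],[0,81.5,26,0.68,0,0,0],[0,86.5,30,0.73,0,0,0],[0,91.5,34,0.78,0,0,0],[0,91.5,34,0.78,0,0,0],[0,91.5,34,0.78,0,0,0]]]'
python3 - <<'E'
from h import *
o=status.get_obs();p,Rt=low(30,dz=1)
print(plan(p,Rt),o['qpos'].round(2));print(plan(*low(25,dz=1)),plan(*low(22,dz=1)))
snap('scene','s5');cv2.imwrite('pics/s5b.png',cv2.resize(cv2.imread('pics/s5.png')[80:260,230:470],(800,600),interpolation=cv2.INTER_CUBIC))
E
```

```text
t: 18.3
ee_pos: [541.9, 146.0, 115.0]
orientation: [-0.172, -2.666, 1.528]
ft_force: [0.8, 0.2, -2.4]
width: 16.0
grasp_force: 30.0
[ 0.6   -0.5    0.1    0.007  0.001  0.   ] [ 0.59  0.87  1.54 -0.71  1.57 -0.53]
[ 5.00e-01  1.04e+01 -1.00e-01  9.40e-02  1.00e-03  0.00e+00] [5.00e-01 1.70e+01 3.00e-01 1.46e-01 1.00e-03 0.00e+00]
```

View pics/s5b.png

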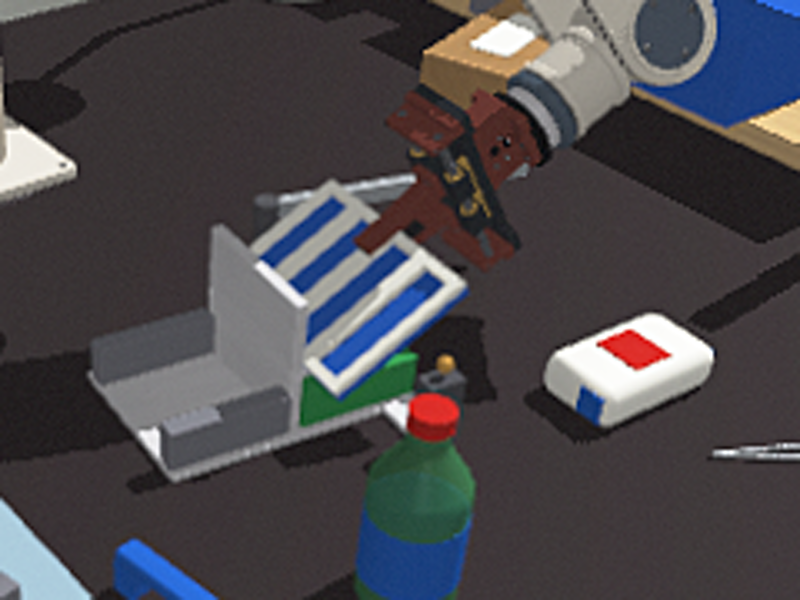

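```bash
python3 -m inch '[[[0,5,0,0.045,0,0,0],[0,10.5,0,0.094,0,0,0],[0,17,0,0.146,0,0,0],[0,21.5,0.6,0.18,0,0,0],[0,25.5,1,0.216,0,0,0],[0,25.5,1,0.216,0,0,0],[0,25.5,1,0.216,0,0,0]]]'
python3 -m inch '[[[0,0,0,0,0,0,16],[0,0,0,0,0,0,18],[0,0,0,0,0,0,20],[0,0,0,0,0,0,22],[0,0,0,0,0,0,25],[0,0,0,0,0,0,28],[0,0,0,0,0,0,31],[0,0,0,0,0,0,34],[0,0,0,0,0,0,37],[0,0,0,0,0,0,40],[0,0,0,0,0,0,43],[0,0,0,0,0,0,46],[0,0,0,0,0,0,49],[0,0,0,0,0,0,52],[0,0,0,0,0,0,55],[0,0,0,0,0,0,58],[0,0,0,0,0,0,58]]]'
python3 - <<'E'
from h import *
print(status.get_obs()['qpos'].round(2))
snap('scene','s6');cv2.imwrite('pics/s6b.png',cv2.resize(cv2.imread('pics/s6.png')[80:260,230:470],(800,600),interpolation=cv2.INTER_CUBIC))
E
```

```text
t: 19.05
ee_pos: [543.2, 157.2, 92.6]
orientation: [-0.16, -2.476, 1.8]
ft_force: [1.2, 0.8, -2.9]
width: 15.7
grasp_force: 30.0
t: 20.75
ee_pos: [543.1, 157.3, 92.7]
orientation: [-0.16, -2.475, 1.801]
ft_force: [0.1, -0.9, -0.8]
width: 50.7
grasp_force: 0.7
[ 0.62  1.02  1.45 -0.78  1.74 -0.48]
```

View pics/s6b.png

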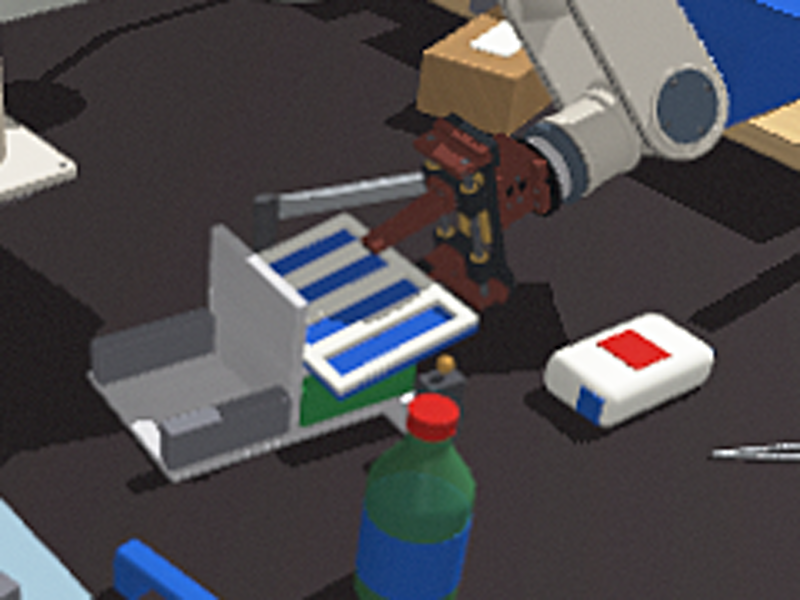

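```bash
python3 -m inch '[[[0,0,0,0,0,0,61],[0,0,0,0,0,0,64],[0,0,0,0,0,0,67],[0,0,0,0,0,0,70],[0,0,0,0,0,0,73],[0,0,0,0,0,0,76],[0,0,0,0,0,0,79],[0,0,0,0,0,0,82],[0,0,0,0,0,0,85],[0,0,0,0,0,0,88],[0,0,0,0,0,0,91],[0,0,0,0,0,0,94],[0,0,0,0,0,0,97],[0,0,0,0,0,0,100],[0,2,0.7,0,0,0,100],[0,4,1.3,0,0,0,100],[0,6,2,0,0,0,100],[0,8,2.6,0,0,0,100],[0,10,3.2,0,0,0,100],[0,11,3.5,0,0,0,100]]]'
python3 - <<'E'
from h import *
print(status.get_obs()['qpos'].round(2))
snap('scene','s7');cv2.imwrite('pics/s7b.png',cv2.resize(cv2.imread('pics/s7.png')[80:260,230:470],(800,600),interpolation=cv2.INTER_CUBIC))
E
```

```text
t: 22.8
ee_pos: [543.2, 157.3, 81.2]
orientation: [-0.16, -2.474, 1.801]
ft_force: [0.6, -0.0, 0.6]
width: 87.8
grasp_force: 0.0
[ 0.62  1.03  1.44 -0.78  1.73 -0.47]
```

View pics/s7b.png

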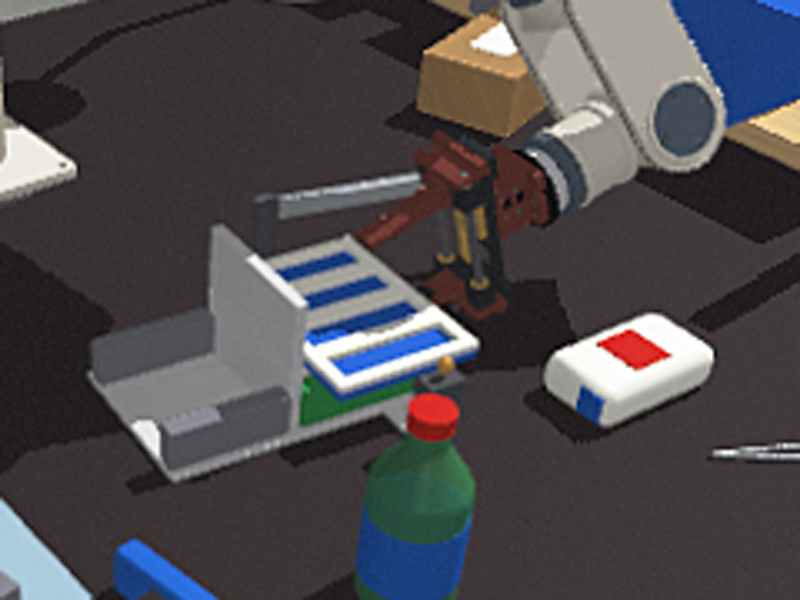

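The plate lies flat on the green rails with its pockets up, and the lower finger is free of it. I'll withdraw and look from above.

```bash
python3 -m inch '[[[0,2,0,0,0,0,100],[0,2,-10,0,0,0,100],[0,1,-25,0,0,0,100],[0,0,-45,0,0,0,100],[0,-5,-70,0,0,0,100],[0,-15,-90,0,0,0,100],[0,-40,-110,0,0,0,100],[0,-80,-125,0,0,0,100],[0,-120,-140,0,0,0,100],[0,-160,-155,0,0,0,100],[0,-160,-155,0,0,0,100],[0,-160,-155,0,0,0,100]]]'
python3 - <<'E'
from h import *
o=status.get_obs();print(o['qpos'].round(2));print(plan(S2W([0,0,330]),ori([0,0,-1],[1,0,0])))
E
```

```text
t: 24.05
ee_pos: [556.1, 256.0, 282.6]
orientation: [-0.162, -2.479, 1.798]
ft_force: [-0.8, -0.8, 0.7]
width: 87.8
grasp_force: 0.0
[ 0.72  0.84  1.27 -0.78  2.04 -0.69]
[   0.5   -119.4    212.8     -0.972    0.975    1.342]
```

```bash
python3 -m inch '[[[0,-30,0,-0.06,0.06,0.08,100],[0,-50,10,-0.12,0.12,0.17,100],[0,-60,25,-0.18,0.18,0.25,100],[0,-70,45,-0.24,0.24,0.33,100],[0,-78,65,-0.3,0.3,0.42,100],[0,-85,85,-0.36,0.36,0.5,100],[0,-90,100,-0.43,0.43,0.59,100],[0,-95,115,-0.49,0.49,0.67,100],[0,-100,130,-0.55,0.55,0.75,100],[0,-104,145,-0.61,0.61,0.84,100],[0,-108,160,-0.67,0.67,0.92,100],[0,-110,175,-0.73,0.73,1.01,100],[0,-113,190,-0.79,0.79,1.09,100],[0,-116,200,-0.85,0.85,1.17,100],[0,-118,208,-0.91,0.91,1.26,100],[0,-119,213,-0.972,0.975,1.342,100],[0,-119,213,-0.972,0.975,1.342,100],[0,-119,213,-0.972,0.975,1.342,100],[0,-119,213,-0.972,0.975,1.342,100]]]'
python3 - <<'E'
from h import *
snap('wrist','w3');snap('top','top3');o=status.get_obs();print(o['qpos'].round(2))
a=cv2.resize(cv2.imread('pics/w3.png'),(400,300));b=cv2.resize(cv2.imread('pics/top3.png')[120:330,170:450],(400,300),interpolation=cv2.INTER_CUBIC)
a=cv2.resize(cv2.imread('pics/w3.png'),(800,600))
cv2.imwrite('pics/c3.png',a)
# tubes by red caps/grey feet in top image
d=load('top3');hsv=cv2.cvtColor(d[1]['frame'],cv2.COLOR_RGB2HSV)
m=((hsv[...,0]<8)|(hsv[...,0]>172))&(hsv[...,1]>150)&(hsv[...,2]>90)
n,l,s,c=cv2.connectedComponentsWithStats(m.astype(np.uint8))
for i in range(1,n):
    if s[i,4]>15: print(s[i],c[i].round(1),p2w(d,*c[i],24).round(1))
E
```

```text
t: 25.95
ee_pos: [525.4, 18.1, 328.2]
orientation: [-2.359, -2.074, 0.009]
ft_force: [0.8, -0.0, 0.0]
width: 87.9
grasp_force: 0.0
[ 0.01  0.18  1.76 -0.    1.21  0.14]
[243 125  13  14 140] [249.  131.4] [816.4 -31.5  24. ]
[125 160  16  16 230] [132.4 167.6] [713.8 303.7  24. ]
[342 219   8   6  42] [345.5 221.7] [ 552.9 -306.3   24. ]
[113 255   8   6  40] [116.3 257.6] [457.  347.8  24. ]
[372 257   9   6  44] [376.1 259.7] [ 443.8 -391.7   24. ]
```

View pics/c3.png

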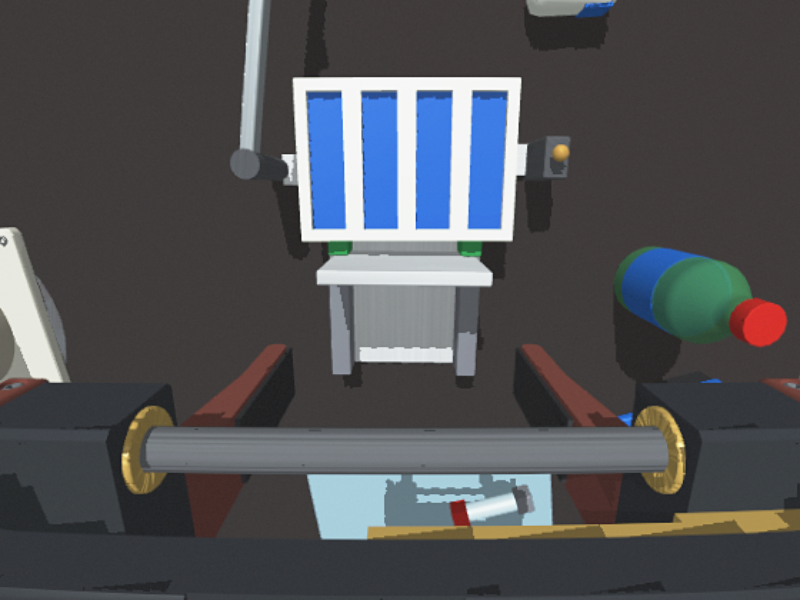

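The plate lies flat, with corners at (293,78), (521,78), (513,241) and (302,241). Tube 1 has been knocked aside: its cap is now at (459,513) and its foot at (525,499).

```bash
python3 - <<'E'
from h import *
d=load('w3');iv=R.from_euler('z',-PSI)
C=[]
for u,v in[(293,78),(521,78),(513,241),(302,241)]:
    p=p2w(d,u*.7,v*.7,61);C.append(iv.apply(p-ST));print(p.round(1),C[-1].round(1))
C=np.array(C);print('centre',C.mean(0).round(1),'yaw',(C[1]-C[0]+C[2]-C[3])[:2])
# pockets blue blobs
hsv=cv2.cvtColor(d[1]['frame'],cv2.COLOR_RGB2HSV);m=((hsv[...,0]>100)&(hsv[...,0]<125)&(hsv[...,1]>120)&(hsv[...,2]>120)).astype(np.uint8)
n,l,s,c=cv2.connectedComponentsWithStats(m)
for i in range(1,n):
    if s[i,4]>800: print(s[i,4],iv.apply(p2w(d,*c[i],54)-ST).round(1))
for n,u,v in(('cap',459,513),('foot',525,499)): print(n,p2w(d,u*.7,v*.7,22).round(1))
# tubes in top3: oriented rect of white+red+grey near each cap
t=load('top3');f=t[1]['frame'].astype(int);hs=cv2.cvtColor(t[1]['frame'],cv2.COLOR_RGB2HSV)
for k,(u,v) in enumerate(((345,222),(376,260))):
    sub=t[1]['frame'][v-40:v+15,u-25:u+25]; cv2.imwrite('pics/sub%d.png'%k,sub[:,:,::-1])
    h2=hs[v-40:v+15,u-25:u+25]; mm=((h2[...,1]<25)&(h2[...,2]>85))
    # print map
    print('\n'.join(''.join('R' if (a[1]>150 and (a[0]<8 or a[0]>172)) else '#' if (a[1]<28 and a[2]>200) else 'g' if a[1]<28 and a[2]>90 else '.' for a in r) for r in h2))
E
```

```text
[450.7 192.9  61. ] [-96.  163.2  61. ]
[645.2 167.7  61. ] [100.1 163.4  61. ]
[628.3  28.6  61. ] [101.4  23.4  61. ]
[433.1  53.7  61. ] [-95.4  22.9  61. ]
centre [ 2.5 93.2 61. ] yaw [392.92053565   0.63014635]
2227 [-70.9  96.1  54. ]
2272 [-22.7  96.3  54. ]
2298 [25.7 96.5 54. ]
2227 [74.3 97.1 54. ]
861 [240.4  -3.4  54. ]
cap [ 551.4 -298.8   22. ]
foot [ 632.7 -289.2   22. ]
..................................................
..................................................
..................................................
..................................................
..................................................
..................................................
..................................................
..................................................
..................................................
..................................................
...................gggggg.........................
.................gggggggg.........................
..................ggggggg.........................
..................ggggggg.......................
[... 4198 characters left out ...]
.......g.RRRRRRRR....................
....................g.RRRRRRR.g...................
.............................g....................
......................ggg.........................
..................................................
..................................................
..................................................
..................................................
..................................................
..................................................
..................................................
..................................................
..................................................
..................................................
```

```bash
python3 - <<'E'
from h import *
R1=R.from_matrix(np.c_[[np.cos(.13),np.sin(.13),0],[np.cos(-1.44),np.sin(-1.44),0],[0,0,-1]])
print(plan([400,-340,300],R1))
E
```

```text
[-3.713e+02 -7.840e+01  2.990e+01 -1.000e-03  5.000e-03  1.312e+00]
```

```bash
python3 -m inch '[[[-35,-8,3,0,0,0.12,100],[-70,-15,6,0,0,0.24,100],[-105,-22,9,0,0,0.36,100],[-140,-30,12,0,0,0.48,100],[-175,-37,15,0,0,0.6,100],[-210,-45,18,0,0,0.72,100],[-245,-52,21,0,0,0.84,100],[-280,-60,24,0,0,0.96,100],[-315,-67,27,0,0,1.08,100],[-350,-74,29,0,0,1.2,100],[-371,-78,30,0,0.005,1.312,100],[-371,-78,30,0,0.005,1.312,100],[-371,-78,30,0,0.005,1.312,100],[-371,-78,30,0,0.005,1.312,100]]]'
cat >> h.py <<'E'
def tubes(d,zc=22):
    f=d[1]['frame'];hs=cv2.cvtColor(f,cv2.COLOR_RGB2HSV);h,s,v=[hs[...,i].astype(int) for i in range(3)]
    red=(((h<8)|(h>172))&(s>140)&(v>90)).astype(np.uint8); red[270:]=0
    wht=((s<30)&(v>205)).astype(np.uint8)
    n,l,st,c=cv2.connectedComponentsWithStats(wht); nr,lr,sr,cr=cv2.connectedComponentsWithStats(red)
    for i in range(1,nr):
        if not 60<sr[i,4]<3000: continue
        # nearest white blob touching
        j=[k for k in range(1,n) if st[k,4]>150 and np.hypot(*(c[k]-cr[i]))<80]
        print('cap',cr[i].round(1),sr[i,4],p2w(d,*cr[i],zc).round(1),[(st[k,4],c[k].round(1).tolist()) for k in j])
        for k in j:
            pts=np.argwhere(l==k)[:,::-1].astype(np.float32)
            W=np.array([p2w(d,*q,18)[:2] for q in pts]); m=W.mean(0);u,S,vt=np.linalg.svd(W-m,full_matrices=False)
            print('  body',m.round(1),'yaw',round(float(np.arctan(vt[0,1]/vt[0,0])),3),'len',np.ptp((W-m)@vt[0]).round(1),np.ptp((W-m)@vt[1]).round(1))
E
python3 - <<'E'
from h import *
snap('wrist','w4');o=status.get_obs();print(o['ee_pos'],o['qpos'].round(2));tubes(load('w4'))
E
```

```text
t: 27.45
ee_pos: [399.8, -339.2, 299.8]
orientation: [-3.134, -0.206, -0.001]
ft_force: [0.4, 0.9, -0.3]
width: 87.9
grasp_force: 0.0
[ 399.83529959 -339.1810953   299.96192611] [-0.73  0.21  1.79  0.    1.14  0.71]
cap [273.1  65.9] 350 [ 550.7 -307.6   22. ] [(np.int32(668), [270.4, 30.1])]
  body [ 592.7 -298.7] yaw 0.149 len 60.1 16.6
cap [325.5 159.7] 244 [ 442.9 -392.7   22. ] [(np.int32(574), [324.3, 129.1])]
  body [ 482.3 -385. ] yaw 0.125 len 59.8 17.5
```

```bash
cat >> h.py <<'E'
def down(al): return R.from_matrix(np.c_[[-np.sin(al),np.cos(al),0],[np.cos(al),np.sin(al),0],[0,0,-1]])
E
python3 - <<'E'
from h import *
print(plan([592,-300.5,28.5],down(.149-np.pi/2)))
E
```

```text
[ 1.954e+02 -1.290e+01  2.716e+02 -1.000e-03 -1.000e-03 -1.800e-02]
```

```bash
python3 -m inch '[[[40,-3,20,0,0,0,100],[80,-6,40,0,0,0,100],[120,-9,65,0,0,-0.01,100],[155,-12,95,0,0,-0.018,100],[185,-13,130,0,0,-0.018,100],[195,-13,170,0,0,-0.018,100],[195.5,-13,210,0,0,-0.018,100],[195.5,-13,245,0,0,-0.018,100],[195.5,-13,265,0,0,-0.018,100],[195.5,-13,271.5,0,0,-0.018,100],[195.5,-13,271.5,0,0,-0.018,100],[195.5,-13,271.5,0,0,-0.018,60],[195.5,-13,271.5,0,0,-0.018,30],[195.5,-13,271.5,0,0,-0.018,0],[195.5,-13,271.5,0,0,-0.018,0],[195.5,-13,271.5,0,0,-0.018,0],[195.5,-13,271.5,0,0,-0.018,0]]]'
python3 - <<'E'
from h import *
o=status.get_obs()
print(plan(np.array(o['ee_pos'])+[0,0,170],down(-.13)),plan(S2W([-22,94,200]),down(-.13)),plan(S2W([-22,94,83]),down(-.13)))
E
```

```text
t: 29.2
ee_pos: [591.8, -302.3, 28.9]
orientation: [-3.133, -0.229, -0.002]
ft_force: [-0.5, -0.1, 0.3]
width: 43.4
grasp_force: 0.0
[ 2.000e-01 -1.000e-01 -1.700e+02  0.000e+00 -1.000e-03 -1.295e+00] [-1.510e+01 -4.238e+02 -1.709e+02  0.000e+00 -1.000e-03 -1.295e+00] [-1.520e+01 -4.237e+02 -5.390e+01  0.000e+00 -1.000e-03 -1.295e+00]
```

```bash
python3 -m inch '[[[0,0,0,0,0,0,0],[0,0,0,0,0,0,0],[0,0,0,0,0,0,0],[0,0,0,0,0,0,0],[0,0,0,0,0,0,0],[0,0,0,0,0,0,0]]]'
python3 -m inch '[[[0,0,-20,0,0,0,0],[0,0,-60,0,0,0,0],[0,0,-100,0,0,0,0],[0,-20,-140,0,0,-0.1,0],[-1,-50,-170,0,0,-0.2,0],[-2,-95,-171,0,0,-0.32,0],[-4,-140,-171,0,0,-0.44,0],[-5,-185,-171,0,0,-0.56,0],[-7,-230,-171,0,0,-0.68,0],[-8,-275,-171,0,0,-0.8,0],[-10,-320,-171,0,0,-0.92,0],[-12,-360,-171,0,0,-1.04,0],[-14,-395,-171,0,0,-1.16,0],[-15,-424,-171,0,0,-1.295,0],[-15,-424,-171,0,0,-1.295,0],[-15,-424,-171,0,0,-1.295,0],[-15,-424,-171,0,0,-1.295,0]]]'
python3 - <<'E'
from h import *
print(plan(S2W([-22,94,83]),down(-.13)),status.get_obs()['qpos'].round(2))
E
```

```text
t: 29.8
ee_pos: [591.7, -302.2, 28.6]
orientation: [-3.133, -0.229, -0.001]
ft_force: [0.4, -0.4, -0.6]
width: 21.1
grasp_force: 30.0
t: 31.5
ee_pos: [515.2, 114.2, 199.9]
orientation: [2.363, 2.07, 0.002]
ft_force: [0.3, -0.5, 0.3]
width: 21.1
grasp_force: 30.0
[ 4.000e-01 -3.000e-01  1.169e+02  1.000e-03 -1.000e-03 -2.000e-03] [0.2  0.34 1.88 0.   0.93 0.33]
```

```bash
python3 -m inch '[[[0,0,30,0,0,0,0],[0,0,60,0,0,0,0],[0,0,85,0,0,0,0],[0,0,100,0,0,0,0],[0,0,108,0,0,0,0],[0,0,113,0,0,0,0],[0,0,116.5,0,0,0,0],[0,0,117,0,0,0,0],[0,0,117,0,0,0,0]]]'
python3 -m inch '[[[0,0,0,0,0,0,26],[0,0,0,0,0,0,32],[0,0,0,0,0,0,45],[0,0,0,0,0,0,45],[0,0,-20,0,0,0,45],[0,0,-60,0,0,0,60],[0,0,-100,0,0,0,100],[0,0,-140,0,0,0,100],[0,0,-140,0,0,0,100]]]'
python3 - <<'E'
from h import *
print(plan([482.5,-386.5,200],down(.125-np.pi/2)))
E
```

```text
t: 32.4
ee_pos: [515.6, 115.1, 83.5]
orientation: [2.361, 2.072, 0.003]
ft_force: [0.0, 0.4, -0.4]
width: 21.2
grasp_force: 30.0
t: 33.3
ee_pos: [518.1, 115.6, 228.3]
orientation: [2.357, 2.07, 0.015]
ft_force: [-0.1, 0.2, 0.0]
width: 68.2
grasp_force: 0.0
[-5.026e+02  2.940e+01  2.660e+01  6.000e-03 -1.000e-02  1.316e+00]
```

```bash
python3 -m inch '[[[-40,2,0,0,0,0.1,100],[-80,5,0,0,0,0.2,100],[-125,7,0,0,0,0.32,100],[-170,10,0,0,0,0.44,100],[-215,13,5,0,0,0.56,100],[-260,15,10,0,0,0.68,100],[-305,18,15,0,0,0.8,100],[-350,20,20,0,0,0.92,100],[-395,23,27,0,0,1.04,100],[-440,26,27,0,0,1.16,100],[-480,28,27,0,0,1.28,100],[-502.5,29.5,27,0,-0.01,1.316,100],[-502.5,29.5,27,0,-0.01,1.316,100],[-502.5,29.5,27,0,-0.01,1.316,100],[-502.5,29.5,27,0,-0.01,1.316,100]]]'
python3 - <<'E'
from h import *
snap('scene','s8');d=load('s8');hs=cv2.cvtColor(d[1]['frame'],cv2.COLOR_RGB2HSV)
for n in('scene0','s8'):
    d=load(n);hs=cv2.cvtColor(d[1]['frame'],cv2.COLOR_RGB2HSV)
    m=(((hs[...,0]<8)|(hs[...,0]>172))&(hs[...,1]>140)&(hs[...,2]>90)).astype(np.uint8)
    k,l,s,c=cv2.connectedComponentsWithStats(m)
    print([(c[i].round(0).tolist(),int(s[i,4])) for i in range(1,k) if s[i,4]>30])
print(plan([482.5,-386.5,28.5],down(.125-np.pi/2)))
E
```

```text
t: 34.8
ee_pos: [479.1, -385.7, 195.0]
orientation: [3.131, 0.198, -0.011]
ft_force: [-0.4, -0.8, 0.7]
width: 87.7
grasp_force: 0.0
[([367.0, 127.0], 41), ([420.0, 184.0], 138), ([359.0, 205.0], 187), ([159.0, 230.0], 53), ([201.0, 255.0], 77)]
[([367.0, 127.0], 41), ([420.0, 184.0], 138), ([359.0, 205.0], 188), ([159.0, 230.0], 53)]
[4.200e+00 5.000e-01 1.667e+02 4.000e-03 7.000e-03 2.000e-03]
```

```bash
python3 -m inch '[[[4,0.5,40,0,0,0,100],[4,0.5,80,0.004,0.007,0,100],[4,0.5,115,0.004,0.007,0,100],[4,0.5,145,0.004,0.007,0,100],[4,0.5,160,0.004,0.007,0,100],[4,0.5,166.5,0.004,0.007,0,100],[4,0.5,166.5,0.004,0.007,0,100],[4,0.5,166.5,0.004,0.007,0,60],[4,0.5,166.5,0.004,0.007,0,30],[4,0.5,166.5,0.004,0.007,0,0],[4,0.5,166.5,0.004,0.007,0,0],[4,0.5,166.5,0.004,0.007,0,0],[4,0.5,166.5,0.004,0.007,0,0],[4,0.5,166.5,0.004,0.007,0,0],[4,0.5,166.5,0.004,0.007,0,0],[4,0.5,166.5,0.004,0.007,0,0],[4,0.5,166.5,0.004,0.007,0,0],[4,0.5,166.5,0.004,0.007,0,0]]]'
python3 - <<'E'
from h import *
print(plan(S2W([74,94,200]),down(-.13)))
E
```

```text
t: 36.65
ee_pos: [482.4, -388.1, 29.0]
orientation: [3.134, 0.196, 0.001]
ft_force: [0.0, -0.1, -0.7]
width: 21.4
grasp_force: 30.0
[ 1.881e+02 -4.703e+02 -1.714e+02  1.000e-03  0.000e+00 -1.316e+00]
```

```bash
python3 -m inch '[[[0,0,-20,0,0,0,0],[0,0,-60,0,0,0,0],[0,0,-100,0,0,0,0],[10,-20,-140,0,0,-0.1,0],[22,-55,-171,0,0,-0.2,0],[38,-95,-171,0,0,-0.31,0],[54,-135,-171,0,0,-0.42,0],[70,-175,-171,0,0,-0.53,0],[86,-215,-171,0,0,-0.64,0],[102,-255,-171,0,0,-0.75,0],[118,-295,-171,0,0,-0.86,0],[134,-335,-171,0,0,-0.97,0],[150,-375,-171,0,0,-1.08,0],[166,-415,-171,0,0,-1.19,0],[180,-450,-171,0,0,-1.27,0],[188,-470,-171,0,0,-1.316,0],[188,-470,-171,0,0,-1.316,0],[188,-470,-171,0,0,-1.316,0],[188,-470,-171,0,0,-1.316,0]]]'
python3 - <<'E'
from h import *
print(plan(S2W([74,94,83]),down(-.13)))
E
```

```text
t: 38.55
ee_pos: [609.7, 100.8, 199.5]
orientation: [2.362, 2.07, -0.001]
ft_force: [-0.4, -0.4, -1.0]
width: 21.1
grasp_force: 30.0
[ 1.600e+00  3.000e-01  1.165e+02  0.000e+00  1.000e-03 -1.000e-03]
```

```bash
python3 -m inch '[[[1,0,30,0,0,0,0],[1.5,0,60,0,0,0,0],[1.5,0,85,0,0,0,0],[1.5,0,100,0,0,0,0],[1.5,0,108,0,0,0,0],[1.5,0,113,0,0,0,0],[1.5,0,116,0,0,0,0],[1.5,0,117,0,0,0,0],[1.5,0,117,0,0,0,0],[1.5,0,117,0,0,0,0]]]'
python3 -m inch '[[[0,0,0,0,0,0,26],[0,0,0,0,0,0,32],[0,0,0,0,0,0,42],[0,0,0,0,0,0,42],[0,0,-20,0,0,0,42],[0,0,-60,0,0,0,50],[-10,-10,-100,0,0,0,20],[-50,-35,-140,0,0,0,0],[-85,-60,-180,0,0,0,0],[-94,-74,-220,0,0,0,0],[-94,-74,-247,0,0,0,0],[-94,-74,-247,0,0,0,0],[-94,-74,-247,0,0,0,0],[-94,-74,-247,0,0,0,0]]]'
python3 - <<'E'
from h import *
snap('wrist','w5');o=status.get_obs();print(o['ee_pos']);d=load('w5')
cv2.imwrite('pics/w5b.png',cv2.resize(cv2.imread('pics/w5.png')[:260],(800,371)))
hs=cv2.cvtColor(d[1]['frame'],cv2.COLOR_RGB2HSV);iv=R.from_euler('z',-PSI)
m=(((hs[...,0]<8)|(hs[...,0]>172))&(hs[...,1]>140)&(hs[...,2]>90)).astype(np.uint8)
k,l,s,c=cv2.connectedComponentsWithStats(m)
for i in range(1,k):
    if s[i,4]>30: print(c[i].round(1),s[i],iv.apply(p2w(d,*c[i],76)-ST).round(1))
E
```

```text
t: 39.55
ee_pos: [610.9, 103.4, 83.3]
orientation: [2.359, 2.072, 0.001]
ft_force: [-0.1, -0.2, -0.6]
width: 21.3
grasp_force: 30.0
t: 40.95
ee_pos: [524.2, 20.0, 328.5]
orientation: [2.361, 2.073, -0.002]
ft_force: [-0.0, -0.4, -0.2]
width: 0.6
grasp_force: 0.0
[524.13618942  20.05152501 328.09671907]
[266.1 146.8] [257 139  19  16 287] [-21.7  54.6  76. ]
[340.9 146.3] [331 139  21  16 319] [72.6 55.4 76. ]
[530.  226.5] [ 510  210   41   34 1040] [341.3 -50.5  76. ]
```

View pics/w5b.png

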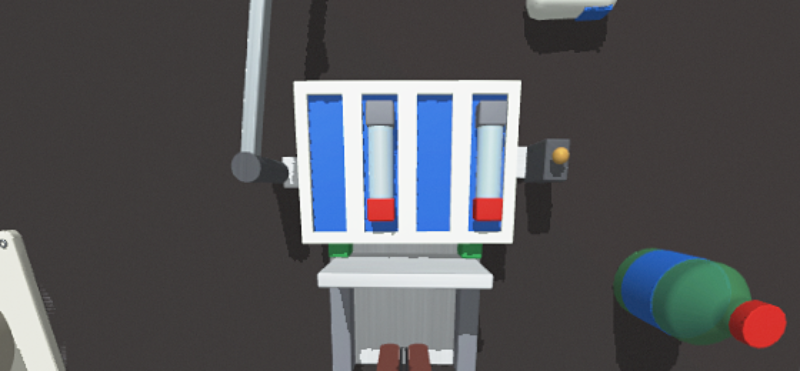

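The wrist view shows both tubes seated in their pockets, with caps at (380,209) and (488,209), and the keeper still open. Next I'll close the keeper.

```bash
cat >> h.py <<'E'
def kp(b,r=165,off=16,z=106):
    H=np.array([-130,88,0]);return S2W(H+r*np.array([np.cos(b),np.sin(b),0])+off*np.array([-np.sin(b),np.cos(b),0])+[0,0,z]),down(b+PSI)
E
python3 - <<'E'
from h import *
iv=R.from_euler('z',-PSI)
p=iv.apply(p2w(load('top3'),116.3,257.6,115)-ST)-[-130,88,0];print(p,np.arctan2(p[1],p[0]),np.hypot(*p[:2]))
b=np.arctan2(p[1],p[0])
pos,Rt=kp(b,off=41,z=250);print(pos,plan(pos,Rt))
E
```

```text
[ 28.82105764 199.24450403 115.        ] 1.4271410427655327 201.3182201115243
[412.3220527  292.65050217 250.        ] [ 2.560e+02 -1.459e+02  7.800e+01 -2.000e-03 -0.000e+00 -1.427e+00]
```

```bash
python3 -m inch '[[[25,-14,0,0,0,-0.12,0],[50,-28,0,0,0,-0.24,0],[75,-42,0,0,0,-0.36,0],[100,-57,10,0,0,-0.48,0],[125,-71,20,0,0,-0.6,0],[150,-85,35,0,0,-0.72,0],[175,-100,50,0,0,-0.84,0],[200,-114,60,0,0,-0.96,0],[225,-128,70,0,0,-1.08,0],[245,-140,78,0,0,-1.2,0],[256,-146,78,0,0,-1.32,0],[256,-146,78,0,0,-1.427,0],[256,-146,78,0,0,-1.427,0],[256,-146,78,0,0,-1.427,0],[256,-146,78,0,0,-1.427,0]]]'
python3 - <<'E'
from h import *
o=status.get_obs();print(o['qpos'].round(2))
b=1.427;q,Rt=kp(b,off=41);print(plan(q,Rt))
oo=dict(ee_pos=q,orientation=Rt.as_rotvec())
for t in [1.427,1.38,1.33,1.28,1.23,1.18,1.13,1.08,1.03,.98,.93,.88,.83,.78]: print(t,plan(*kp(t,off=17),oo)[[0,1,5]].round(2))
E
```

```text
t: 42.5
ee_pos: [413.0, 292.2, 250.7]
orientation: [0.432, 3.112, -0.003]
ft_force: [0.0, -0.2, 0.0]
width: 0.2
grasp_force: 0.0
[ 0.59  0.24  1.88 -0.    1.02 -0.7 ]
[ 8.000e-01  5.000e-01  1.447e+02 -2.000e-03  0.000e+00 -2.000e-03]
1.427 [-24.   0.   0.]
1.38 [-31.8    0.6    0.05]
1.33 [-40.1   0.9   0.1]
1.28 [-48.4    0.7    0.15]
1.23 [-56.6   0.1   0.2]
1.18 [-64.9   -0.9    0.25]
1.13 [-73.   -2.2   0.3]
1.08 [-81.1   -4.1    0.35]
1.03 [-89.1  -6.3   0.4]
0.98 [-97.    -8.9    0.45]
0.93 [-104.7  -11.9    0.5]
0.88 [-112.3   -15.2     0.55]
0.83 [-119.7  -19.     0.6]
0.78 [-126.9   -23.1     0.65]
```

```bash
python3 -m inch '[[[1,0.5,40,0,0,0,0],[1,0.5,80,0,0,0,0],[1,0.5,115,0,0,0,0],[1,0.5,135,0,0,0,0],[1,0.5,144.5,0,0,0,0],[1,0.5,144.5,0,0,0,0],[1,0.5,144.5,0,0,0,0]]]'
python3 -m inch '[[[-8,0,0,0,0,0,0],[-16,0,0,0,0,0,0],[-24,0,0,0,0,0,0],[-32,0.6,0,0,0,0.05,0],[-40,0.9,0,0,0,0.1,0],[-48.5,0.7,0,0,0,0.15,0],[-56.5,0,0,0,0,0.2,0],[-65,-1,0,0,0,0.25,0],[-73,-2,0,0,0,0.3,0],[-81,-4,0,0,0,0.35,0],[-89,-6.5,0,0,0,0.4,0],[-97,-9,0,0,0,0.45,0],[-104.5,-12,0,0,0,0.5,0],[-112.5,-15,0,0,0,0.55,0],[-119.5,-19,0,0,0,0.6,0],[-127,-23,0,0,0,0.65,0],[-127,-23,0,0,0,0.65,0],[-127,-23,0,0,0,0.65,0]]]'
python3 - <<'E'
from h import *
q,Rt=kp(.78,off=17);print(plan(q,Rt))
oo=dict(ee_pos=q,orientation=Rt.as_rotvec())
for t in np.arange(.73,-.03,-.05): print(t.round(2),plan(*kp(t,off=17),oo)[[0,1,5]].round(2))
E
```

```text
t: 43.2
ee_pos: [413.0, 293.4, 107.6]
orientation: [0.429, 3.11, -0.0]
ft_force: [0.2, -0.4, 0.4]
width: 0.5
grasp_force: 0.0
t: 45.0
ee_pos: [528.9, 236.5, 107.1]
orientation: [1.398, 2.812, -0.0]
ft_force: [-0.4, 0.4, 0.3]
width: 0.6
grasp_force: 0.0
[ 1.0e-01 -7.0e-01  1.1e+00  0.0e+00  1.0e-03 -2.0e-03]
0.73 [-8.3   0.6   0.05]
0.68 [-16.6   0.9   0.1]
0.63 [-24.8    0.7    0.15]
0.58 [-33.1   0.1   0.2]
0.53 [-41.4   -0.9    0.25]
0.48 [-49.5  -2.3   0.3]
0.43 [-57.6   -4.2    0.35]
0.38 [-65.6  -6.4   0.4]
0.33 [-73.5   -9.     0.45]
0.28 [-81.2 -12.    0.5]
0.23 [-88.8  -15.4    0.55]
0.18 [-96.1 -19.2   0.6]
0.13 [-103.3   -23.4     0.65]
0.08 [-110.3  -27.8    0.7]
0.03 [-117.    -32.7     0.75]
-0.02 [-123.5  -37.8    0.8]
```

```bash
python3 -m inch '[[[-8,0.6,0,0,0,0.05,0],[-16.5,0.9,0,0,0,0.1,0],[-25,0.7,0,0,0,0.15,0],[-33,0,0,0,0,0.2,0],[-41.5,-1,0,0,0,0.25,0],[-49.5,-2.5,0,0,0,0.3,0],[-57.5,-4,0,0,0,0.35,0],[-65.5,-6.5,0,0,0,0.4,0],[-73.5,-9,0,0,0,0.45,0],[-81,-12,0,0,0,0.5,0],[-89,-15.5,0,0,0,0.55,0],[-96,-19,0,0,0,0.6,0],[-103.5,-23.5,0,0,0,0.65,0],[-103.5,-23.5,0,0,0,0.65,0],[-103.5,-23.5,0,0,0,0.65,0]]]'
cat >> h.py <<'E'
def knob(n):
    for c in ('top','scene'):
        snap(c,n+c);d=load(n+c);hs=cv2.cvtColor(d[1]['frame'],cv2.COLOR_RGB2HSV)
        m=(((hs[...,0]<8)|(hs[...,0]>172))&(hs[...,1]>140)&(hs[...,2]>80)).astype(np.uint8)
        k,l,s,cc=cv2.connectedComponentsWithStats(m)
        for i in range(1,k):
            if s[i,4]<8: continue
            p=R.from_euler('z',-PSI).apply(p2w(d,*cc[i],112)-ST)-[-130,88,0]; print(c,cc[i].round(0),s[i,4],p[:2].round(0),'ang',np.arctan2(p[1],p[0]).round(3),'r',np.hypot(p[0],p[1]).round(0))
E
python3 - <<'E'
from h import *
knob('k1')
q,Rt=kp(.13,off=17);print(plan(q,Rt))
oo=dict(ee_pos=q,orientation=Rt.as_rotvec())
for t in (.1,.08,.06,.04,.02,0,-.01,-.02): print(t,plan(*kp(t,off=17),oo)[[0,1,5]].round(2))
E
```

```text
t: 46.5
ee_pos: [572.2, 140.1, 107.2]
orientation: [2.222, 2.219, 0.0]
ft_force: [0.1, 0.5, -0.1]
width: 0.5
grasp_force: 0.0
top [249. 131.] 142 [ 408. -108.] ang -0.258 r 422.0
top [132. 168.] 232 [272. 190.] ang 0.611 r 332.0
top [192. 202.] 21 [200.  21.] ang 0.104 r 201.0
top [214. 203.] 56 [203. -40.] ang -0.192 r 207.0
top [210. 238.] 54 [111. -40.] ang -0.344 r 118.0
scene [354. 166.] 52 [202.  22.] ang 0.109 r 203.0
scene [320. 167.] 15 [164. -64.] ang -0.374 r 176.0
scene [420. 184.] 138 [353. 125.] ang 0.339 r 374.0
scene [336. 186.] 83 [259. -75.] ang -0.28 r 270.0
scene [359. 205.] 186 [350. -69.] ang -0.194 r 357.0
[-6.0e-01  1.0e-01  1.2e+00  1.0e-03  1.0e-03 -1.0e-03]
0.1 [-5.    0.4   0.03]
0.08 [-8.3   0.6   0.05]
0.06 [-11.6    0.8    0.07]
0.04 [-14.9    0.9    0.09]
0.02 [-18.2    0.9    0.11]
0 [-21.5    0.8    0.13]
-0.01 [-23.2    0.8    0.14]
-0.02 [-24.8    0.7    0.15]
```

The bar is following the fingers, with the knob at about 0.106 rad. I'll push it through the detent.

```bash
python3 -m inch '[[[-3,0.2,0,0,0,0.02,0],[-6,0.4,0,0,0,0.035,0],[-9,0.6,0,0,0,0.055,0],[-12,0.8,0,0,0,0.07,0],[-15,0.9,0,0,0,0.09,0],[-18,0.9,0,0,0,0.11,0],[-20,0.8,0,0,0,0.12,0],[-21.5,0.8,0,0,0,0.13,0],[-21.5,0.8,0,0,0,0.13,0]]]'
python3 - <<'E'
from h import *
knob('k2')
E
```

```text
t: 47.5
ee_pos: [573.0, 119.7, 107.1]
orientation: [-2.366, -2.067, -0.003]
ft_force: [-0.6, 10.5, -0.1]
width: 0.3
grasp_force: 5.1
top [249. 131.] 143 [ 408. -108.] ang -0.258 r 422.0
top [132. 168.] 232 [272. 190.] ang 0.611 r 332.0
top [200. 203.] 17 [201.  -2.] ang -0.011 r 201.0
top [214. 204.] 56 [203. -40.] ang -0.193 r 207.0
top [210. 238.] 55 [111. -39.] ang -0.342 r 118.0
scene [320. 167.] 15 [164. -64.] ang -0.374 r 176.0
scene [347. 168.] 49 [203.  -1.] ang -0.007 r 203.0
scene [420. 184.] 138 [353. 125.] ang 0.339 r 374.0
scene [336. 186.] 82 [259. -75.] ang -0.281 r 270.0
scene [359. 205.] 187 [350. -69.] ang -0.194 r 357.0
```

```bash
python3 -m inch '[[[-1,0,0,0,0,0,0],[-2,0,0,0,0,0,0],[-2,0,0,0,0,0,0]]]'
python3 -m inch '[[[5,0,0,0,0,0,0],[20,0,0,0,0,0,0],[35,0,-5,0,0,0,0],[40,0,-40,0,0,0,0],[40,0,-90,0,0,0,0],[40,0,-140,0,0,0,0],[-10,0,-185,0,0,0,0],[-60,0,-220,0,0,0,0],[-110,0,-222,0,0,0,0],[-110,0,-222,0,0,0,0],[-110,0,-222,0,0,0,0],[-110,0,-222,0,0,0,0]]]'
python3 - <<'E'
from h import *
knob('k3');snap('wrist','w6')
d=load('w6');hs=cv2.cvtColor(d[1]['frame'],cv2.COLOR_RGB2HSV);iv=R.from_euler('z',-PSI)
m=(((hs[...,0]<8)|(hs[...,0]>172))&(hs[...,1]>140)&(hs[...,2]>90)).astype(np.uint8)
k,l,s,c=cv2.connectedComponentsWithStats(m)
for i in range(1,k):
    if s[i,4]>30: print(c[i].round(1),s[i],iv.apply(p2w(d,*c[i],76)-ST).round(1),iv.apply(p2w(d,*c[i],115)-ST).round(1))
E
```

```text
t: 47.9
ee_pos: [573.0, 119.4, 107.2]
orientation: [-2.365, -2.066, -0.006]
ft_force: [-1.4, 18.6, -2.2]
width: 0.2
grasp_force: 9.5
t: 49.1
ee_pos: [558.1, 7.9, 329.6]
orientation: [2.364, 2.067, 0.001]
ft_force: [0.1, 0.4, 1.0]
width: 0.4
grasp_force: 0.0
top [249. 131.] 143 [ 407. -108.] ang -0.259 r 421.0
top [132. 168.] 232 [272. 190.] ang 0.611 r 332.0
top [210. 241.] 17 [103. -41.] ang -0.381 r 110.0
scene [320. 167.] 13 [162. -64.] ang -0.375 r 174.0
scene [347. 169.] 46 [205.  -2.] ang -0.009 r 205.0
scene [420. 184.] 138 [353. 125.] ang 0.339 r 374.0
scene [336. 186.] 84 [259. -75.] ang -0.282 r 269.0
scene [359. 205.] 185 [350. -69.] ang -0.194 r 357.0
[315.2 110.7] [307 103  17  16 204] [74.4 91.6 76. ] [ 70.5  88.8 115. ]
[238.5 141.4] [229 134  20  16 313] [-21.2  54.8  76. ] [-15.7  55.6 115. ]
[313.8 141. ] [304 134  20  15 288] [73.6 55.1 76. ] [ 69.7  55.9 115. ]
[500. 220.] [ 480  203   41   35 1043] [331.6 -48.6  76. ] [302.3 -37.6 115. ]
```

The stop was firm (force rose with no further movement), the knob is at (70.5, 88.8) in the stand frame, so the keeper is shut. The tubes have not moved and the arm is clear, so I'll hand in.

```bash
python3 -c "
from workcell import ctrl
print(ctrl.close_job())"
```

```text
the job is handed in; nothing more can be done
None
```

I handed the job in with no verdict shown: the plate lies pockets-up and centred on the green rails, both tubes present are seated in their own pockets, the keeper measured shut to within about 0.01 rad, and the bottle, wipes and brush were left untouched.

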